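# Seat a junction box in its drill jig and snap the toggle clamp shut

### The job

A junction box lies loose on the base plate of the drill jig. With the fingertips, and without picking it up, push it along the plate until it sits flush against both the long fence and the end stop, and only then push the toggle clamp's handle over past centre so that it snaps shut and its rubber foot holds the box down. Leave the tools and other things round the jig where they are.

Things in the scene. Friction and masses are not known exactly. Their poses are not given: they have to be found in the camera images.
- jig: Bare aluminium drill jig, fixed. Base plate x -100..82, y -66..92 mm, top at z 12; origin on the desk, z up. Long fence: face x=0 (y -42..54, top z 38); the box lies on its -x side. End stop with drill bush: face y=-44 on two posts (x -64..-44 and -19..10, top z 48), recess between them for the box's boss. Toggle clamp stands behind the fence, x 15..92, in the plane y=0.
- junction_box: Orange moulded box with screwed lid, the workpiece: 63 (x) x 88 (y) x 40 mm high, 70 to 160 g, with a round boss 20 mm across and 3.5 mm proud on each end (axis 17 mm up). Origin: centre of underside. Starts on the base plate 14 to 40 mm clear of both stops, turned up to 9 deg. Seated: axes as the jig's, origin at jig x=-31.5, y=0, z=12 mm.
- clamp_handle (a joint): Knee of the clamp's linkage, rad: 0 open (handle leaning back to jig +x, stays there by its weight), 1.42 dead centre, 1.69 locked on its stop (handle upright). From about 1.0 the foot meets the box's lid and resists; past dead centre the handle snaps to its stop by itself and stays.
- handle_tip (a point): End of the clamp's black handle grip (round, 18 to 21 mm thick, 62 mm long). Swings in the jig plane y=0 through jig (x,z) mm: (134,106) open, (127,116), (118,125), (109,132), (99,139), (88,145), (78,149), (69,152), (58,154) dead centre, (45,156) locked. Open the handle leans 56 deg back (+x), locked 5 deg forward. Push it towards -x from its rear; 5 N or less at the tip is enough.
- clamp_foot: Black rubber foot, 17 mm across, on the spindle at the end of the clamp's arm; origin at the middle of its underside. Open: at jig (-8, 0, 111) mm, the arm's top end about 20 mm higher; locked: presses on the middle of the seated box's lid with about 6 N.
- multimeter: Yellow multimeter on its back, 160x84x45 mm; it lies on the other side of the desk from the jig (the two swap places). Leave alone.
- tape_black: Roll of black tape, 66 mm across, 19 high, on the wooden coaster. Leave alone.
- red_tray: Red screw tray 134x94x26 mm, at the back left. Leave alone.
- driver_yellow: Screwdriver, yellow handle, 204 mm long, near the front edge of the desk. Leave alone.
- side_cutters: Side cutters, yellow grips, 55x127x13 mm, at the left. Leave alone.
- thermometer: Grey desk thermometer 46x62x85 mm, at the back near the lamp. Leave alone.
- hex_keys: Folding hex key set 24x96x22 mm, lying on the desk along the jig's +x edge at about jig x=104, y=65, beside and below the handle. Leave alone.
- spanner_13: Spanner 171 mm long, 24 wide, 7 thick, lying on the desk behind the end stop, along jig x at about jig y=-84. Leave alone.
Not all that is in view belongs to the job. Of the things like the junction_box, leave any that is green or purple; of the rest the larger one is meant.

How it is judged (in metres and radians):
On the way, in this order (a step that is already met when the one before it is completed fails the run):
1. the box is pushed home against fence and end stop while the clamp is still open (x of junction_box in the frame of jig between -0.034 and -0.029 m and y of junction_box in the frame of jig between -0.0025 and 0.0025 m and z of junction_box in the frame of jig below 0.015 m and angle between the x axis of junction_box and the x axis of jig, either way round below 0.04 rad and value of joint clamp_handle below 0.9 rad), for 0.2 s.
2. the handle has gone past centre to its stop and the foot presses on the box (value of joint clamp_handle above 1.6 rad and contact force between clamp_foot and junction_box above 3 N), for 0.2 s.
At the end, for the whole second after the job is handed in: The box sits within 2.5 mm of the fence and the end stop, square to the jig within 2.3 degrees, flat on the plate and at rest; the handle is locked past centre (joint above 1.6) and the foot presses on the box with over 3 N (all of step 2 and x of junction_box in the frame of jig between -0.034 and -0.029 m and y of junction_box in the frame of jig between -0.0025 and 0.0025 m and z of junction_box in the frame of jig below 0.015 m and angle between the x axis of junction_box and the x axis of jig, either way round below 0.04 rad and linear speed of junction_box below 0.01 m/s); the robot touches nothing.
It fails at once if the box is lifted or tipped (z of junction_box in the frame of jig above 0.022 m or angle between junction_box's own z axis and vertical above 0.2 rad).
It fails at once if a bystander is moved by more than 2 cm (distance of any of multimeter, tape_black, red_tray, driver_yellow, side_cutters, thermometer, hex_keys, spanner_13 from where it was at the start of the episode above 0.02 m).
It also fails if it takes over 67 s, if anything falls off the work surface, if the arm or the gripper's body presses on something with over 40 N, if the wrist force passes 120 N, or if a joint passes its speed limit or range.

### The arm

A 6-joint arm with a two-finger parallel gripper is mounted at the origin on a cart in front of the work surface, level with it; the furniture and walls round the work are solid. World frame = base frame: x ahead of the robot, y to its left, z up, the work surface at z = 0. Lengths are in m, angles in degrees, forces in N, time in s.
With the tool pointing down it reaches from about 0.35 to 0.875 m from the base axis. Payload 4.2 kg.
Tool frame: the origin (TCP) lies on the centre line of the jaws, within the pads' length; the fingertips stand 25 mm ahead of it and the grasp point (between the pads) lies 6 mm ahead of it (finger_overhang is the distance from the TCP to the fingertips, in m); z points along the fingers, y is the line along which they close (so a half turn about z gives the same grasp; the last joint's range is limited). The gripper opens to 87 mm and grips with 3 to 60 N. Pads are 19 mm wide; open, the fingers measure 117 mm over their backs; the gripper's body (75 mm by 190 mm) begins 51 mm behind the grasp point.
Start: joints at [80.306, 22.042, 0.453, 0, -68.411, -14.817], TCP at [0.259, 0.569, 0.213] pointing down, gripper open.
Joint ranges: [-179.83, 179.83], [-69.29, 118.12], [-61.27, 80.66], [-181.25, 117.63], [-171.15, -9.14], [-177.46, 177.46]. Speed limits (degrees/s): [159.86, 159.86, 180, 180, 180, 180].

### API

Orientations are given as a 3x3 rotation matrix whose columns are the frame's x, y, z axes.
In Python, from station import sense, capture, finish_job, spot_in, tip_of, finger_overhang gives the robot as it stands. The module is installed in compiled form; this text tells all that it offers.
- The arm moves only by the tool servo_tool, never from a script. Its arguments are lists of equal length, an entry for each row: "slide": the shift along the tool's x, y, z in m, a list of three; "spin": the turn about the tool's z in degrees; "grip": the closure, from 0 (fully open) to 1 (shut). A call has exactly 5 rows; each row is the pose to reach, as a shift and turn from the pose commanded when the call began, along the tool's axes at that moment; what a row does not reach only later rows make up. A row lasts 1/12 s, in which the tool goes at most 41.7 mm and 7.16 degrees, less where a joint would pass 70% of its speed; a pose out of reach is approached as far as the arm can. A call with a gripper value outside its range is refused whole. The fingers move at their own pace and stop on an object; the grip force is fixed at half the most. Time passes only in rows, so rows that repeat a pose let the fingers close, or fill a call up. It gives the time, the measured TCP pose, the force, the opening and the grip force at its end, in the units of the state.
- sense(): the state, without advancing time (a new reading comes with each control period).
- capture(name): name is "scene" or "top" or "wrist"; returns a dict with "pixels" (480x640x3 uint8, blue, green, red), "depth" (480x640 float32, m along the optical axis (not along the pixel's ray), 0 where there is no reading), "fx", "fy", "cx", "cy" (pixels), "R" (3x3) and "t" (3): a world point X has camera coordinates R X + t; the wrist camera has in their place "hand_eye" (4x4, takes a point from camera to tool coordinates, whose origin is the TCP and whose axes are the flange's). Camera axes: x right, y down, z forward; pixel columns grow to the right and rows downward; lengths in m; the calibration is good to about 2 mm. The wrist camera is an equidistant fisheye: a pixel r from the principal point sees the ray r / f radians off the axis. A picture is of the moment at which its call begins: read the wrist's pose just before it.
- finish_job(): hands the job in; it is judged then, once.
Trained networks look in the newest picture that a camera, given by its name, has taken for a name from the list of things; names that differ only in an ending like _2 or _b are one class to them, and where a whole thing is asked for, a point or a joint stands for the part that bears it (a point fixed in the world has none). Each returns a list of dicts, best first, with "conf" (0 to 1); they miss things now and then, are a little off and sometimes report something else, mostly with a low value. They report only what shows in the picture. A call takes as long as a camera call. They do not tell look-alikes from the thing itself.
- spot_in(thing, camera): "point" ([x, y, z] in m, in world coordinates, good to about 4 mm: the middle of the surface that is visible of it).
- tip_of(thing, camera): "point" ([x, y, z] in m, in world coordinates, good to about 4 mm: a listed point, or the origin of a listed thing).
The state is a dict: "time_s": time; "joints": joint angles; "joint_velocities": joint speeds; "effort": joint torques, N m; "tcp_pos": TCP position; "ee_rot": TCP orientation; "wrist_force": force on the tool from outside, world axes, zero at the start; "moment": the same for the moment, N m; "gripper_width": opening from 0.0 (shut) to 1.0 (fully open); "gripper_force": force on a finger pad.
Only numpy, scipy, OpenCV 4.12 (cv2) and the standard library are available. Lean on these libraries where they do the work, as an engineer would, in place of code of your own. Each camera call takes 0.05 s, during which the arm holds its last target. There are 200 camera calls.

## Working session

There is one attempt and no reset: what is moved stays moved. The work goes in short steps, Python scripts to look and compute and a tool call to move; the robot and the scene stay as the last step left them, time stands still between calls to the robot, and variables do not carry over. Pictures are saved under pics/ and viewed, at most 10 in all, crops included, and the job is handed in when it is done.

Besides the shell and the picture viewer there is one more tool, called as name([rows], argument=value, ...), one row to a line, values as JSON. servo_tool: Moves the arm, as the interface text tells. Its arguments: {"type":"object","properties":{"slide":{"type":"array"},"spin":{"type":"array"},"grip":{"type":"array"}},"required":["slide","spin","grip"]}

```bash
mkdir -p pics; python3 - <<'E'
from station import *
import cv2,numpy as np
s=sense();print(s['time_s'],s['tcp_pos'],np.round(s['ee_rot'],3).tolist(),s['gripper_width'],finger_overhang)
ims=[]
for n in('scene','top'):
    c=capture(n);cv2.imwrite(f'pics/{n}1.png',c['pixels']);np.savez(f'{n}.npz',**c)
    for th in('jig','junction_box','handle_tip','clamp_foot','hex_keys','multimeter'):
        for f in(spot_in,tip_of):
            try:print(n,th,f.__name__,[(np.round(d['point'],3).tolist(),round(d['conf'],2)) for d in f(th,n)][:4])
            except Exception as e:print(n,th,f.__name__,e)
E
```

```text
0.0 [0.25901522 0.56812777 0.21164966] [[0.91, -0.415, -0.001], [-0.415, -0.91, -0.002], [0.0, 0.002, -1.0]] 0.9993558021570331 0.025
scene jig call [([0.527, 0.354, 0.009], 0.92), ([0.677, -0.164, 0.06], 0.68)]
scene jig call [([0.526, 0.322, -0.003], 0.73)]
scene junction_box call [([0.495, 0.296, 0.05], 0.86), ([0.54, 0.67, 0.041], 0.78), ([0.353, 0.391, 0.027], 0.73), ([0.676, 0.511, 0.028], 0.69)]
scene junction_box call [([0.537, 0.659, 0.001], 0.85), ([0.498, 0.28, 0.01], 0.83), ([0.677, 0.502, 0.002], 0.81), ([0.35, 0.381, -0.001], 0.65)]
scene handle_tip call []
scene handle_tip call [([0.537, 0.46, 0.105], 0.67), ([0.478, -0.274, 0.001], 0.57)]
scene clamp_foot call []
scene clamp_foot call []
scene hex_keys call [([0.469, 0.445, 0.019], 0.94)]
scene hex_keys call [([0.47, 0.435, -0.002], 0.82)]
scene multimeter call [([0.48, -0.255, 0.033], 0.91)]
scene multimeter call [([0.48, -0.271, -0.001], 0.62)]
top jig call [([0.511, 0.336, 0.01], 0.67)]
top jig call [([0.527, 0.319, 0.001], 0.83), ([0.467, 0.436, 0.002], 0.34)]
top junction_box call [([0.675, 0.496, 0.029], 0.79), ([0.347, 0.377, 0.027], 0.65), ([0.528, 0.651, 0.042], 0.6)]
top junction_box call [([0.505, 0.274, 0.012], 0.97), ([0.531, 0.652, 0.0], 0.96), ([0.348, 0.38, 0.0], 0.65), ([0.682, 0.499, -0.001], 0.5)]
top handle_tip call [([0.532, 0.426, 0.087], 0.53)]
top handle_tip call [([0.539, 0.458, 0.107], 0.54)]
top clamp_foot call []
top clamp_foot call [([0.521, 0.314, 0.114], 0.4), ([0.607, 0.313, 0.001], 0.19)]
top hex_keys call [([0.46, 0.437, 0.022], 0.71), ([0.603, 0.318, 0.007], 0.22)]
top hex_keys call [([0.504, 0.275, 0.009], 0.68), ([0.465, 0.437, 0.0], 0.61)]
top multimeter call [([0.48, -0.264, 0.034], 0.76)]
top multimeter call [([0.482, -0.275, 0.002], 0.94)]
```

View pics/top1.png

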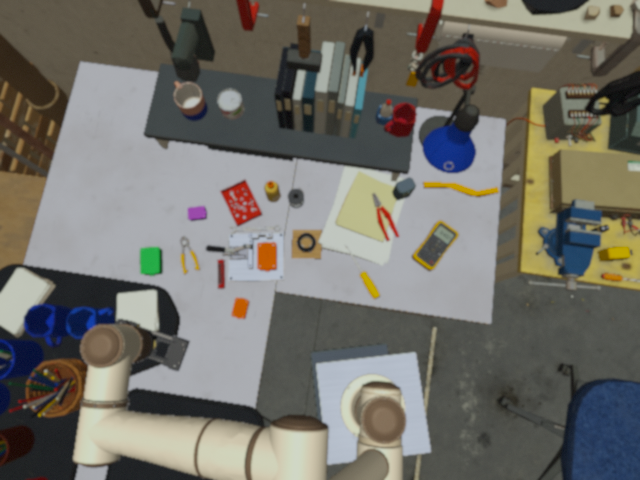

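View pics/scene1.png

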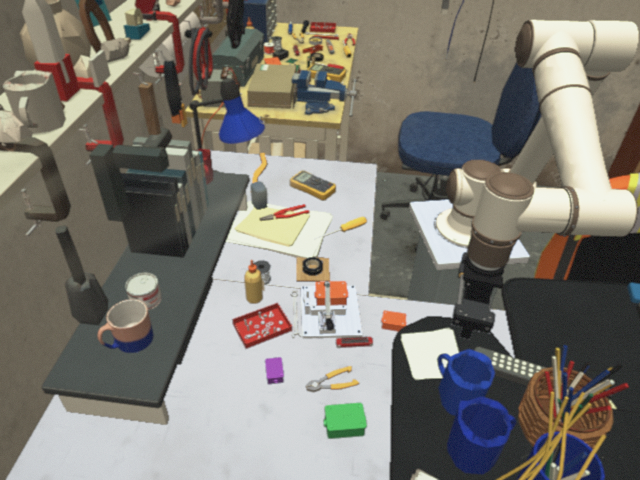

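Lookalikes in the top view are orange at (267,256) on the jig, a smaller orange at (241,308), green at (150,261) and purple at (197,213). The target is the orange box on the jig plate: it is the larger of the two that are neither green nor purple. Next I'll work out the wrist camera view and enlarge a crop to confirm.

```bash
python3 - <<'E'
import cv2,numpy as np
from station import *
im=np.load('top.npz')['pixels'];s=np.load('scene.npz')['pixels']
a=cv2.resize(im[215:330,190:330],None,fx=4,fy=4,interpolation=cv2.INTER_CUBIC)
cv2.imwrite('pics/crop.png',a)
c=capture('wrist');print(np.round(c['hand_eye'],3),c['fx'],c['cx'],c['cy'])
E
```

```text
[[-0.    -0.961 -0.275  0.075]
 [ 1.    -0.001  0.001  0.   ]
 [-0.001 -0.275  0.961 -0.172]
 [ 0.     0.     0.     1.   ]] 371.64829954431775 321.8682241461238 233.17195737172042
```

View pics/crop.png

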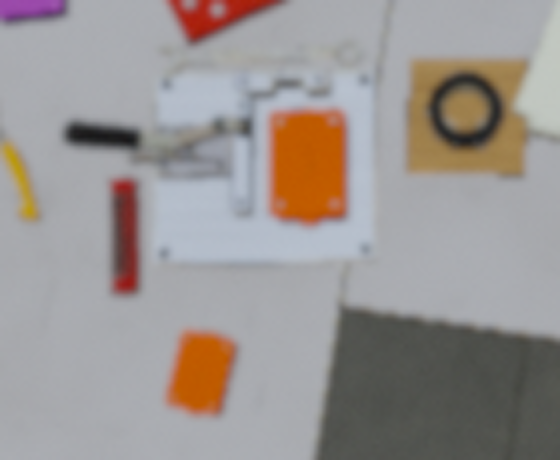

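The crop confirms it: the larger orange box is at crop (308,165) on the white jig plate, with the smaller orange one at (200,372) off the plate. I'll move above the jig for a wrist view.

servo_tool([
  [0.036, 0.022, -0.01],
  [0.072, 0.044, -0.02],
  [0.108, 0.066, -0.03],
  [0.144, 0.088, -0.04],
  [0.18, 0.11, -0.05],
], spin=[0, 0, 0, 0, 0], grip=[0.4, 0.4, 0.4, 0.4, 0.4])

```text
time_s: 1.77
tcp_pos: [0.3734, 0.3991, 0.2614]
ee_rot: [[0.91, -0.414, 0.0], [-0.414, -0.91, 0.0], [0.0, -0.0, -1.0]]
wrist_force: [1.4, 0.3, 0.1]
gripper_width: 0.708
gripper_force: 0.0
```

servo_tool([
  [0.036, 0.022, 0],
  [0.072, 0.044, 0],
  [0.108, 0.066, 0],
  [0.144, 0.088, 0],
  [0.18, 0.11, 0],
], spin=[7, 14, 21, 28, 35], grip=[0.4, 0.4, 0.4, 0.4, 0.4])

```text
time_s: 2.18
tcp_pos: [0.4902, 0.2263, 0.2613]
ee_rot: [[0.502, -0.865, 0.001], [-0.865, -0.502, 0.001], [-0.0, -0.001, -1.0]]
wrist_force: [1.0, 1.5, 0.2]
gripper_width: 0.602
gripper_force: 0.0
```

servo_tool([
  [0, 0, 0],
  [0, 0, 0],
  [0, 0, 0],
  [0, 0, 0],
  [0, 0, 0],
], spin=[7, 14, 21, 28, 35], grip=[0.4, 0.4, 0.4, 0.4, 0.4])

```text
time_s: 2.6
tcp_pos: [0.4896, 0.2278, 0.2608]
ee_rot: [[-0.085, -0.996, 0.0], [-0.996, 0.085, 0.0], [-0.0, -0.0, -1.0]]
wrist_force: [-0.2, -0.3, -0.1]
gripper_width: 0.6
gripper_force: 0.0
```

servo_tool([
  [0, 0, 0],
  [0, 0, 0],
  [0, 0, 0],
  [0, 0, 0],
  [0, 0, 0],
], spin=[0, 0, 0, 0, 0], grip=[0.4, 0.4, 0.4, 0.4, 0.4])

```text
time_s: 3.02
tcp_pos: [0.4894, 0.2282, 0.2608]
ee_rot: [[-0.077, -0.997, 0.0], [-0.997, 0.077, 0.0], [-0.0, -0.0, -1.0]]
wrist_force: [-0.3, -1.1, 0.6]
gripper_width: 0.6
gripper_force: 0.0
```

```bash
cat > h.py <<'E'
from station import *
import cv2,numpy as np
def wrist(name):
    s=sense();c=capture('wrist');c.update(p=s['tcp_pos'],Rt=s['ee_rot']);np.savez(name+'.npz',**c);cv2.imwrite(f'pics/{name}.png',c['pixels']);return c
def cloud(c):
    v,u=np.mgrid[0:480,0:640];dx=(u-c['cx'])/c['fx'];dy=(v-c['cy'])/c['fy'];r=np.hypot(dx,dy)
    k=np.tan(r)/np.maximum(r,1e-9);d=c['depth']
    P=np.stack([dx*k*d,dy*k*d,d],-1);H=c['hand_eye']
    P=P@H[:3,:3].T+H[:3,3];W=P@np.asarray(c['Rt']).T+c['p'];W[(d<=0)|(r>1.3)]=np.nan;return W
E
python3 - <<'E'
from h import *
s=sense();print(s['time_s'],s['tcp_pos'],np.round(s['ee_rot'],3).tolist(),s['gripper_width'],np.round(s['joints'],1),s['wrist_force'])
c=wrist('w1')
for th in('jig','junction_box','handle_tip','clamp_foot','hex_keys','spanner_13'):
    print(th,[(np.round(d['point'],3).tolist(),round(d['conf'],2)) for d in tip_of(th,'wrist')][:3])
W=cloud(c);m=W[...,2]
print(np.nanpercentile(m,[5,25,50]))
E
```

```text
3.0167 [0.48944803 0.22819253 0.26082244] [[-0.077, -0.997, 0.0], [-0.997, 0.077, 0.0], [-0.0, -0.0, -1.0]] 0.6001407663028474 [ 42.2  11.9  -6.9  -0.  -71.2 -46.6] [-0.33039053 -1.13304902  0.62096923]
jig [([0.522, 0.32, 0.001], 0.74), ([0.5, 0.279, 0.01], 0.2)]
junction_box [([0.351, 0.382, -0.001], 0.85), ([0.502, 0.282, 0.012], 0.66), ([0.467, 0.435, 0.003], 0.31)]
handle_tip []
clamp_foot [([0.523, 0.318, 0.114], 0.47)]
hex_keys [([0.466, 0.438, 0.001], 0.93)]
spanner_13 [([0.608, 0.312, -0.0], 0.57)]
[-7.41542148e-01  8.60768245e-05  1.67625389e-02]
```

View pics/w1.png

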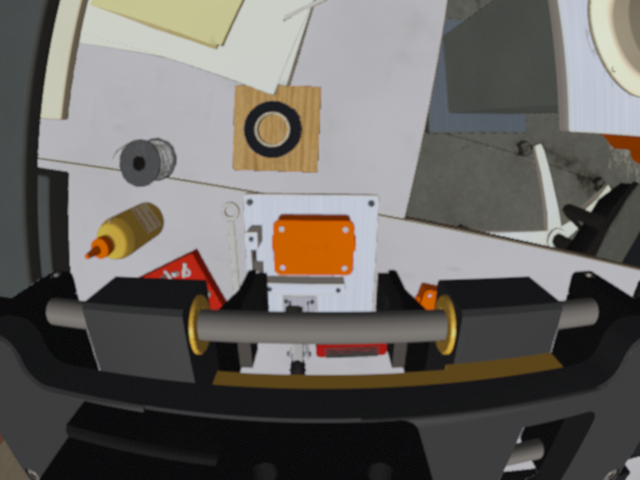

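The view shows the box at (313,245), the end stop at (255,240), the fence at (305,280) and the plate corners at (250,203) and (372,203). Next I'll fit the jig and box from the point cloud.

```bash
cat >> h.py <<'E'
def fit(c,x0=(0.523,0.32,np.radians(85.5))):
    from scipy.optimize import least_squares
    W=cloud(c);hsv=cv2.cvtColor(c['pixels'],cv2.COLOR_BGR2HSV);z=W[...,2]
    org=(hsv[...,0]<18)&(hsv[...,1]>180)&(hsv[...,2]>90)
    near=np.hypot(W[...,0]-x0[0],W[...,1]-x0[1])<.2
    b=W[org&near&(z>.044)&(z<.06)]
    (cx,cy),(w,h),a=cv2.minAreaRect(b[:,:2].astype(np.float32)*1000)
    a=np.radians(a if h>w else a+90)  # direction of the short (x) side
    out=dict(box=(cx/1000,cy/1000,a),size=(w,h),bz=np.median(b[:,2]))
    return W,org,near,out
def tojig(W,j):
    d=W[...,:2]-np.array(j[:2]);cs,sn=np.cos(j[2]),np.sin(j[2]);return np.stack([d[...,0]*cs+d[...,1]*sn,-d[...,0]*sn+d[...,1]*cs,W[...,2]],-1)
E
python3 - <<'E'
from h import *
c=dict(np.load('w1.npz'));W,org,near,o=fit(c);print(o,np.degrees(o['box'][2]))
j=(0.523,0.32,np.radians(85.5));J=tojig(W,j)*1000
S=np.full((480,560),np.nan)
u=np.round((J[...,0]+120)*2).astype(float);v=np.round((J[...,1]+110)*2).astype(float)
ok=np.isfinite(u)&np.isfinite(v)&(u>=0)&(u<560)&(v>=0)&(v<480)
im=np.zeros((480,560,3),np.uint8);im[v[ok].astype(int),u[ok].astype(int)]=cv2.applyColorMap(np.clip(J[...,2][ok]*4+20,0,255).astype(np.uint8).reshape(-1,1),cv2.COLORMAP_JET)[:,0]
im=cv2.dilate(im,np.ones((3,3)));
for g in range(-100,160,20): cv2.putText(im,str(g),((g+120)*2,10),0,.35,(255,255,255));cv2.line(im,((g+120)*2,0),((g+120)*2,480),(90,90,90))
for g in range(-100,130,20): cv2.putText(im,str(g),(0,(g+110)*2),0,.35,(255,255,255));cv2.line(im,(0,(g+110)*2),(560,(g+110)*2),(90,90,90))
cv2.imwrite('pics/bev.png',im)
for lo,hi,n in((5,20,'plate'),(33,43,'fence'),(44,54,'stop')):
    m=near&(J[...,2]>lo)&(J[...,2]<hi)&~org;P=J[m];print(n,len(P),np.percentile(P,[1,50,99],0).round(1).tolist())
E
```

```text
{'box': (0.5019560852050782, 0.2764429016113281, np.float64(1.4905978937282505)), 'size': (61.17170715332031, 87.11107635498047), 'bz': np.float64(0.05168746533993297)} 85.40496826171875
plate 12126 [[-194.9, -175.8, 5.4], [-77.7, 2.7, 11.6], [53.5, 91.3, 18.9]]
fence 1569 [[-81.2, -178.9, 33.3], [9.8, -0.4, 37.6], [40.8, 59.3, 42.2]]
stop 997 [[-83.5, -179.7, 44.3], [-42.9, -25.5, 50.0], [95.0, 61.6, 53.7]]
```

View pics/bev.png

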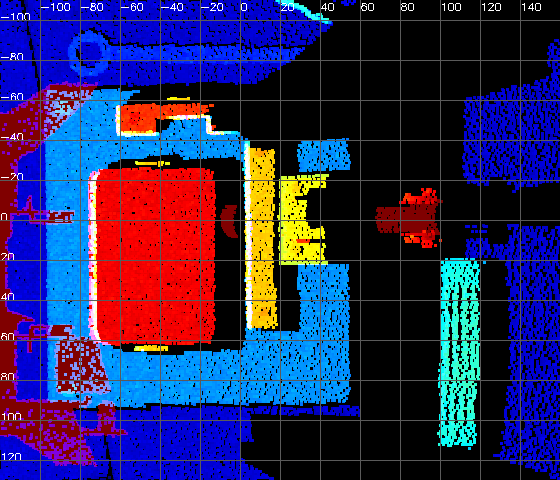

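The depth map agrees with the assumed jig pose to a few mm. I'll refine it with edge fits.

```bash
cat >> h.py <<'E'
def edges(W,j,org):
    J=tojig(W,j)*1000;x,y,z=J[...,0],J[...,1],J[...,2]
    def edge(m,along,across,q,lo,hi,step=4):
        pts=[]
        for s in np.arange(lo,hi,step):
            k=m&(along>s)&(along<s+step)
            if k.sum()>5: pts.append((s+step/2,np.percentile(across[k],q)))
        p=np.array(pts);f=np.polyfit(*p.T,1)
        r=p[:,1]-np.polyval(f,p[:,0]);g=abs(r)<1.5;f=np.polyfit(p[g,0],p[g,1],1);return f[0]*57.3,f[1],np.std(r[g]),len(p)
    pl=(abs(z-12)<4)&~org
    print('fence face x=0 (deg,off)',edge((abs(z-38)<2.5)&(x>-6)&(x<14)&~org,y,x,2,-36,52))
    print('fence back',edge((abs(z-38)<2.5)&(x>2)&(x<19)&~org,y,x,98,-36,52))
    print('plate x=-100',edge(pl&(x<-85)&(x>-110),y,x,2,-35,50))
    print('plate y=92',edge(pl&(y>70)&(y<105),x,y,98,-60,50))
    print('stop face y=-44 L',edge((abs(z-48)<3)&(y<-36)&(x>-66)&(x<-44)&~org,x,y,98,-62,-46))
    print('stop face y=-44 R',edge((abs(z-48)<3)&(y<-36)&~org,x,y,98,-17,-1))
    b=org&(z>44)&(z<58)&(x>-110)&(x<40)&(abs(y)<110)
    X,Y=x[b],y[b];print('box z',np.median(z[b]))
    yc=np.median(Y);xc=np.median(X)
    e=[edge(b,y,x,q,yc-34,yc+34) for q in(2,98)];f=[edge(b,x,y,q,xc-22,xc+22) for q in(2,98)]
    print('box x edges',np.round(e,2).tolist(),'y edges',np.round(f,2).tolist())
    print('box centre jig',np.round([(e[0][1]+e[1][1])/2+ -yc*0,(f[0][1]+f[1][1])/2],1),'raw med',xc,yc)
E
python3 - <<'E'
from h import *
c=dict(np.load('w1.npz'));W,org,near,o=fit(c);edges(W,(0.523,0.32,np.radians(85.5)),org)
E
```

```text
fence face x=0 (deg,off) (np.float64(0.4998286402748872), np.float64(3.1742334399861534), np.float64(0.1674153952069745), 22)
fence back (np.float64(0.6461082962046972), np.float64(16.1267520812944), np.float64(0.5510053443557225), 22)
plate x=-100 (np.float64(0.4367550344224385), np.float64(-96.37128820558031), np.float64(0.10265540880231709), 22)
plate y=92 (np.float64(-0.5337603752501653), np.float64(91.02122163373812), np.float64(0.5983883491157458), 28)
stop face y=-44 L (np.float64(1.1848835089376004), np.float64(-42.90535391765544), np.float64(0.2195243840446894), 4)Traceback (most recent call last):
  File "<stdin>", line 2, in <module>
  File "h.py", line 37, in edges
    print('stop face y=-44 R',edge((abs(z-48)<3)&(y<-36)&~org,x,y,98,-17,-1))
                              ~~~~^^^^^^^^^^^^^^^^^^^^^^^^^^^^^^^^^^^^^^^^^^
  File "h.py", line 30, in edge
    r=p[:,1]-np.polyval(f,p[:,0]);g=abs(r)<1.5;f=np.polyfit(p[g,0],p[g,1],1);return f[0]*57.3,f[1],np.std(r[g]),len(p)
                                                 ~~~~~~~~~~^^^^^^^^^^^^^^^^^
    raise TypeError("expected non-empty vector for x")
TypeError: expected non-empty vector for x
```

The refined jig pose is (0.5233, 0.323) with yaw 85.0°. The box sits at about jig (-48, +17), nearly square to it. Tool x is now -jig x and tool y is +jig y. I'll descend on the -x side of the box.

servo_tool([
  [0.01, -0.0085, 0.03],
  [0.01, -0.0085, 0.06],
  [0.01, -0.0085, 0.09],
  [0.01, -0.0085, 0.12],
  [0.01, -0.0085, 0.15],
], spin=[0.5, 0.5, 0.5, 0.5, 0.5], grip=[0.4, 0.4, 0.4, 0.4, 0.4])

```text
time_s: 3.78
tcp_pos: [0.4972, 0.2174, 0.1098]
ee_rot: [[-0.087, -0.996, 0.001], [-0.996, 0.087, 0.001], [-0.001, -0.001, -1.0]]
wrist_force: [-0.3, 0.6, 0.1]
gripper_width: 0.6
gripper_force: 0.0
```

servo_tool([
  [0, 0, 0.02],
  [0, 0, 0.04],
  [0, 0, 0.059],
  [0, 0, 0.059],
  [0, 0, 0.059],
], spin=[0, 0, 0, 0, 0], grip=[0.4, 0.4, 0.4, 0.4, 0.4])

```text
time_s: 4.2
tcp_pos: [0.4969, 0.2172, 0.0513]
ee_rot: [[-0.087, -0.996, -0.001], [-0.996, 0.087, -0.002], [0.002, 0.001, -1.0]]
wrist_force: [-0.6, 0.5, 0.5]
gripper_width: 0.598
gripper_force: 0.0
```

servo_tool([
  [-0.003, 0, 0],
  [-0.006, 0, 0],
  [-0.009, 0, 0],
  [-0.012, 0, 0],
  [-0.015, 0, 0],
], spin=[0, 0, 0, 0, 0], grip=[0.4, 0.4, 0.4, 0.4, 0.4])

```text
time_s: 4.62
tcp_pos: [0.4988, 0.2332, 0.0526]
ee_rot: [[-0.087, -0.996, 0.001], [-0.996, 0.087, 0.001], [-0.001, -0.001, -1.0]]
wrist_force: [-0.5, -0.8, -0.2]
gripper_width: 0.6
gripper_force: 0.0
```

servo_tool([
  [-0.002, 0, 0],
  [-0.004, 0, 0],
  [-0.006, 0, 0],
  [-0.008, 0, 0],
  [-0.01, 0, 0],
], spin=[0, 0, 0, 0, 0], grip=[0.4, 0.4, 0.4, 0.4, 0.4])

```text
time_s: 5.03
tcp_pos: [0.4993, 0.2425, 0.0517]
ee_rot: [[-0.087, -0.996, -0.0], [-0.996, 0.087, -0.0], [0.0, 0.0, -1.0]]
wrist_force: [0.8, -0.4, 0.8]
gripper_width: 0.602
gripper_force: 0.0
```

servo_tool([
  [-0.0015, 0, 0],
  [-0.003, 0, 0],
  [-0.0045, 0, 0],
  [-0.006, 0, 0],
  [-0.006, 0, 0],
], spin=[0, 0, 0, 0, 0], grip=[0.4, 0.4, 0.4, 0.4, 0.4])

```text
time_s: 5.45
tcp_pos: [0.5, 0.2487, 0.0518]
ee_rot: [[-0.087, -0.996, 0.0], [-0.996, 0.087, 0.0], [-0.0, -0.0, -1.0]]
wrist_force: [0.5, -0.4, 0.8]
gripper_width: 0.601
gripper_force: 0.0
```

servo_tool([
  [-0.001, 0, 0],
  [-0.002, 0, 0],
  [-0.002, 0, 0],
  [-0.002, 0, 0],
  [-0.002, 0, 0],
], spin=[0, 0, 0, 0, 0], grip=[0.4, 0.4, 0.4, 0.4, 0.4])

```text
time_s: 5.87
tcp_pos: [0.5, 0.2503, 0.0518]
ee_rot: [[-0.087, -0.996, -0.0], [-0.996, 0.087, -0.0], [0.0, 0.0, -1.0]]
wrist_force: [0.3, 0.1, -0.1]
gripper_width: 0.601
gripper_force: 0.0
```

```bash
python3 - <<'E'
from h import *
print(sense()['wrist_force'],sense()['tcp_pos'])
c=wrist('w2');W,org,near,o=fit(c)
j=(0.5233,0.323,np.radians(85));b=np.array([o['box'][:2]+(0,)])
print(o,tojig(b,j)*1000,np.degrees(o['box'][2])-85)
E
```

```text
[ 0.32432484  0.14076454 -0.05748861] [0.5000195  0.25030316 0.05179459]
{'box': (0.5021748657226562, 0.2769740905761719, np.float64(1.4762129622582418)), 'size': (63.20717239379883, 84.87419891357422), 'bz': np.float64(0.051680720050413735)} [[-47.69194371  17.03332444   0.        ]] -0.41922760009765625
```

View pics/w2.png

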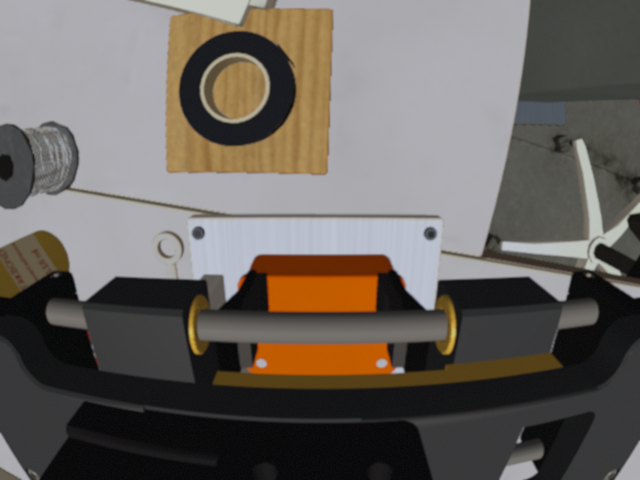

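The wrist view shows the box between rows 255 and 375, and it doesn't appear to have moved. I'll check against the top camera and the depth at the fingers.

```bash
python3 - <<'E'
from h import *
j=(0.5233,0.323,np.radians(85))
c=dict(np.load('w2.npz'));J=tojig(cloud(c),j)*1000
for v in(250,258,265,272,280,290,300,310,350,370):print(v,[(u,np.round(J[v,u]).tolist()) for u in(243,255,262,320,385)])
s=capture('top');v,u=np.mgrid[0:480,0:640];d=s['depth']
def w(s):
    v,u=np.mgrid[0:480,0:640];d=s['depth'];P=np.stack([(u-s['cx'])/s['fx']*d,(v-s['cy'])/s['fy']*d,d],-1);return (P-s['t'])@s['R']
for n in('top','scene'):
    s=capture(n);W=w(s);h=cv2.cvtColor(s['pixels'],cv2.COLOR_BGR2HSV)
    Jt=tojig(W,j)*1000;m=(h[...,0]<18)&(h[...,1]>170)&(np.abs(Jt[...,2]-52)<8)&(abs(Jt[...,0]+40)<70)&(abs(Jt[...,1])<90)
    print(n,m.sum(),np.percentile(Jt[m],[3,50,97],0).round(1).tolist())
    print([(np.round(d['point'],3).tolist(),round(d['conf'],2)) for d in tip_of('junction_box',n)][:4])
cv2.imwrite('pics/c2.png',cv2.resize(c['pixels'][200:400,180:460],None,fx=2.8,fy=2.8,interpolation=cv2.INTER_CUBIC))
E
```

```text
250 [(243, [-79.0, -31.0, 12.0]), (255, [-79.0, -23.0, 12.0]), (262, [-79.0, -19.0, 12.0]), (320, [-79.0, 17.0, 12.0]), (385, [-79.0, 56.0, 12.0])]
258 [(243, [-74.0, -31.0, 13.0]), (255, [-76.0, -22.0, 19.0]), (262, [-77.0, -17.0, 20.0]), (320, [-76.0, 17.0, 19.0]), (385, [-77.0, 55.0, 20.0])]
265 [(243, [-69.0, -31.0, 12.0]), (255, [-76.0, -20.0, 31.0]), (262, [-76.0, -16.0, 31.0]), (320, [-77.0, 17.0, 31.0]), (385, [-76.0, 53.0, 30.0])]
272 [(243, [-64.0, -32.0, 11.0]), (255, [-86.0, -13.0, 65.0]), (262, [-76.0, -15.0, 40.0]), (320, [-76.0, 17.0, 40.0]), (385, [-76.0, 51.0, 41.0])]
280 [(243, [-86.0, -17.0, 76.0]), (255, [-84.0, -13.0, 71.0]), (262, [-84.0, -10.0, 70.0]), (320, [-76.0, 17.0, 52.0]), (385, [-84.0, 46.0, 71.0])]
290 [(243, [-86.0, -15.0, 85.0]), (255, [-85.0, -11.0, 83.0]), (262, [-82.0, -9.0, 77.0]), (320, [-70.0, 17.0, 51.0]), (385, [-84.0, 44.0, 82.0])]
300 [(243, [-85.0, -14.0, 92.0]), (255, [-84.0, -9.0, 91.0]), (262, [-78.0, -9.0, 78.0]), (320, [-65.0, 17.0, 52.0]), (385, [-81.0, 44.0, 85.0])]
310 [(243, [-84.0, -13.0, 100.0]), (255, [-80.0, -10.0, 91.0]), (262, [-75.0, -8.0, 82.0]), (320, [-58.0, 17.0, 50.0]), (385, [-78.0, 44.0, 87.0])]
350 [(243, [-73.0, -11.0, 111.0]), (255, [-68.0, -9.0, 103.0]), (262, [-34.0, -16.0, 52.0]), (320, [-34.0, 17.0, 52.0]), (385, [-33.0, 53.0, 51.0])]
370 [(243, [0.0, -35.0, 27.0]), (255, [-19.0, -21.0, 52.0]), (262, [-19.0, -17.0, 51.0]), (320, [-20.0, 17.0, 51.0]), (385, [-19.0, 54.0, 52.0])]
top 17 [[-75.9, 22.8, 48.1], [-63.4, 25.7, 52.6], [-48.8, 27.0, 54.5]]
[([0.53, 0.655, -0.001], 0.94), ([0.68, 0.499, -0.001], 0.52), ([0.504, 0.277, 0.012], 0.48)]
scene 297 [[-68.9, -21.7, 46.1], [-39.8, 27.3, 50.7], [-13.0, 55.2, 55.0]]
[([0.348, 0.381, 0.001], 0.76), ([0.499, 0.281, 0.011], 0.68), ([0.678, 0.503, 0.0], 0.63), ([0.534, 0.657, -0.002], 0.61)]
```

View pics/c2.png

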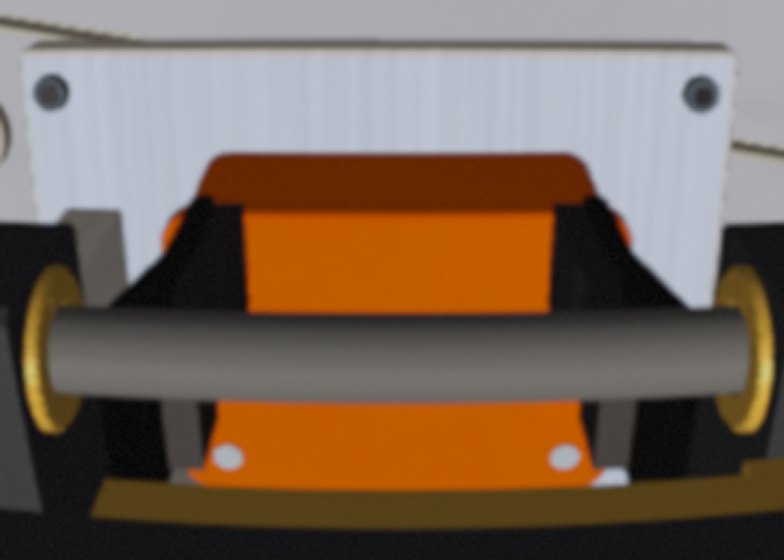

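The fingertips show in depth at about z 65–70 mm (crop (225,205)), well above where TCP plus 25 mm should put them. I'll measure them in tool coordinates from the free-air picture.

```bash
python3 - <<'E'
from h import *
for n in('w1','w2'):
    c=dict(np.load(n+'.npz'));T=(cloud(c)-c['p'])@c['Rt']*1000
    m=(abs(T[...,0])<30)&(abs(T[...,1])<70)&(T[...,2]<(60 if n=='w1' else -2))&(T[...,2]>-60)
    P=T[m];print(n,len(P),'max tool z',np.percentile(P[:,2],[90,99,100]).round(1))
    for sy in(-1,1):
        Q=P[P[:,1]*sy>0];Q=Q[Q[:,2]>Q[:,2].max()-12];print(np.percentile(Q,[2,50,98],0).round(0).tolist())
# scene/top: gripper points
j=(0.5233,0.323,np.radians(85))
s=capture('scene');v,u=np.mgrid[0:480,0:640];d=s['depth'];P=np.stack([(u-s['cx'])/s['fx']*d,(v-s['cy'])/s['fy']*d,d],-1);J=tojig((P-s['t'])@s['R'],j)*1000
m=(J[...,0]>-100)&(J[...,0]<-45)&(abs(J[...,1]-17)<60)&(J[...,2]>54)
Q=J[m];i=np.argsort(Q[:,2])[:12];print(len(Q),Q[i].round(0).tolist())
print(sense()['joints'],sense()['gripper_width'])
E
```

```text
w1 3421 max tool z [-16.4 -10.5  -9.3]
[[-6.0, -34.0, -21.0], [10.0, -27.0, -16.0], [12.0, -25.0, -10.0]]
[[-6.0, 27.0, -21.0], [10.0, 28.0, -16.0], [12.0, 35.0, -10.0]]
w2 3420 max tool z [-16.4 -10.6  -2.2]
[[-7.0, -34.0, -21.0], [10.0, -27.0, -16.0], [12.0, -25.0, -10.0]]
[[-7.0, 27.0, -14.0], [10.0, 28.0, -12.0], [12.0, 36.0, -10.0]]
1924 [[-53.0, -4.0, 54.0], [-51.0, 60.0, 54.0], [-61.0, -23.0, 54.0], [-49.0, -7.0, 54.0], [-72.0, 25.0, 54.0], [-55.0, 55.0, 54.0], [-63.0, 58.0, 54.0], [-63.0, 33.0, 54.0], [-59.0, 35.0, 55.0], [-55.0, 52.0, 55.0], [-67.0, 36.0, 55.0], [-68.0, -14.0, 55.0]]
[ 4.31988026e+01  2.53961901e+01 -2.04888624e+01  4.49301165e-04
 -4.41125686e+01 -4.82123981e+01] 0.5989933719976906
```

The camera puts the fingertips about 10 mm behind the TCP, not 25 mm ahead. Nothing was touched and the box hasn't moved. I'll back out and look at the fingers from the side with the scene camera.

servo_tool([
  [0.008, 0, 0],
  [0.016, 0, 0],
  [0.024, 0, 0],
  [0.032, 0, 0],
  [0.032, 0, 0],
], spin=[0, 0, 0, 0, 0], grip=[0.4, 0.4, 0.4, 0.4, 0.4])

```text
time_s: 6.63
tcp_pos: [0.4966, 0.2165, 0.0517]
ee_rot: [[-0.089, -0.996, -0.001], [-0.996, 0.089, -0.001], [0.001, 0.001, -1.0]]
wrist_force: [-0.1, 0.4, 0.5]
gripper_width: 0.603
gripper_force: 0.0
```

```bash
python3 - <<'E'
from h import *
j=(0.5233,0.323,np.radians(85))
print(sense()['tcp_pos'])
c=capture('scene');cl=None
for n in('scene','top'):
    s=capture(n);v,u=np.mgrid[0:480,0:640];d=s['depth'];P=np.stack([(u-s['cx'])/s['fx']*d,(v-s['cy'])/s['fy']*d,d],-1);J=tojig((P-s['t'])@s['R'],j)*1000
    m=(J[...,0]>-130)&(J[...,0]<-86)&(abs(J[...,1]-17)<70)&(J[...,2]>17)
    Q=J[m];i=np.argsort(Q[:,2])[:15];print(n,len(Q),Q[i].round(0).tolist())
    if n=='scene':
        x,y=np.nonzero(m)[1],np.nonzero(m)[0];print(x.min(),x.max(),y.min(),y.max())
        X,Y=int(x.mean()),int(y.max());cv2.imwrite('pics/s2.png',cv2.resize(s['pixels'][Y-70:Y+40,X-75:X+75],None,fx=5,fy=5,interpolation=cv2.INTER_CUBIC))
E
```

```text
[0.49658064 0.21647371 0.05173474]
scene 1091 [[-97.0, 50.0, 60.0], [-97.0, -10.0, 61.0], [-97.0, -13.0, 61.0], [-97.0, -15.0, 62.0], [-98.0, 44.0, 63.0], [-99.0, -10.0, 63.0], [-101.0, 47.0, 64.0], [-100.0, 44.0, 65.0], [-96.0, 46.0, 65.0], [-95.0, 49.0, 65.0], [-107.0, 45.0, 66.0], [-98.0, 49.0, 67.0], [-96.0, -16.0, 67.0], [-94.0, 52.0, 67.0], [-102.0, 44.0, 67.0]]
305 357 155 273
top 1040 [[-115.0, 76.0, 141.0], [-103.0, 76.0, 141.0], [-106.0, 76.0, 143.0], [-92.0, 76.0, 144.0], [-112.0, 77.0, 145.0], [-121.0, 77.0, 146.0], [-110.0, 77.0, 146.0], [-101.0, 77.0, 146.0], [-119.0, 77.0, 147.0], [-122.0, 72.0, 147.0], [-98.0, 77.0, 148.0], [-125.0, 75.0, 149.0], [-95.0, 77.0, 149.0], [-95.0, 59.0, 150.0], [-89.0, 77.0, 150.0]]
```

View pics/s2.png

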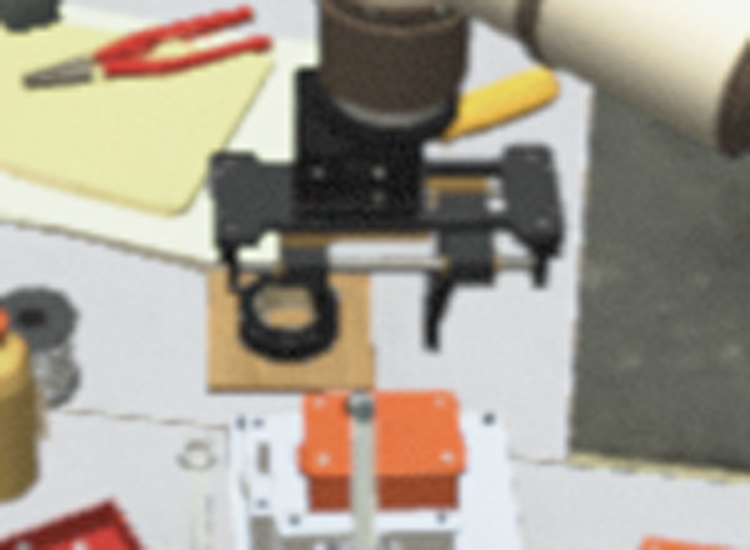

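Both cameras agree: the fingertips are about 9 mm above the TCP height, so the stated overhang doesn't match the tool frame. I'll trust the measurement and lower with force checks.

servo_tool([
  [0, 0, 0.004],
  [0, 0, 0.008],
  [0, 0, 0.012],
  [0, 0, 0.016],
  [0, 0, 0.02],
], spin=[0, 0, 0, 0, 0], grip=[0.4, 0.4, 0.4, 0.4, 0.4])

```text
time_s: 7.2
tcp_pos: [0.4971, 0.2185, 0.0311]
ee_rot: [[-0.087, -0.996, -0.0], [-0.996, 0.087, -0.0], [0.0, 0.0, -1.0]]
wrist_force: [-0.1, -0.3, 0.8]
gripper_width: 0.601
gripper_force: 0.0
```

servo_tool([
  [0, 0, 0.003],
  [0, 0, 0.006],
  [0, 0, 0.009],
  [0, 0, 0.012],
  [0, 0, 0.012],
], spin=[0, 0, 0, 0, 0], grip=[0.4, 0.4, 0.4, 0.4, 0.4])

```text
time_s: 7.62
tcp_pos: [0.4969, 0.2182, 0.0191]
ee_rot: [[-0.088, -0.996, -0.001], [-0.996, 0.088, -0.001], [0.001, 0.001, -1.0]]
wrist_force: [-0.0, 0.2, 0.1]
gripper_width: 0.605
gripper_force: 0.0
```

servo_tool([
  [-0.004, 0, 0],
  [-0.008, 0, 0],
  [-0.012, 0, 0],
  [-0.016, 0, 0],
  [-0.016, 0, 0],
], spin=[0, 0, 0, 0, 0], grip=[0.4, 0.4, 0.4, 0.4, 0.4])

```text
time_s: 8.03
tcp_pos: [0.499, 0.2355, 0.02]
ee_rot: [[-0.086, -0.996, 0.001], [-0.996, 0.086, 0.001], [-0.001, -0.001, -1.0]]
wrist_force: [-0.2, -0.0, -0.7]
gripper_width: 0.605
gripper_force: 0.0
```

servo_tool([
  [-0.002, 0, 0],
  [-0.004, 0, 0],
  [-0.006, 0, 0],
  [-0.008, 0, 0],
  [-0.008, 0, 0],
], spin=[0, 0, 0, 0, 0], grip=[0.4, 0.4, 0.4, 0.4, 0.4])

```text
time_s: 8.45
tcp_pos: [0.4994, 0.2427, 0.0198]
ee_rot: [[-0.087, -0.996, 0.0], [-0.996, 0.087, 0.0], [-0.0, -0.0, -1.0]]
wrist_force: [0.5, -0.4, 0.4]
gripper_width: 0.603
gripper_force: 0.2
```

```bash
cat > m.py <<'E'
from h import *
import sys
def meas(n):
    s=sense();c=wrist(n);W,org,near,o=fit(c);j=(0.5233,0.323,np.radians(85));J=tojig(W,j)*1000
    t=tojig(np.array([s['tcp_pos']]),j)[0]*1000
    print('t',s['time_s'],'tcp jig',t.round(1),'F',np.round(s['wrist_force'],1))
    b=org&near&(J[...,2]>40)&(J[...,2]<60);Q=J[b]
    print('box pct1/99',np.percentile(Q,[.5,99.5],0).round(1).tolist(),'rect',(tojig(np.array([o['box'][:2]+(0,)]),j)*1000).round(1).tolist(),o['size'],np.degrees(o['box'][2])-85)
    T=(W-c['p'])@c['Rt']*1000
if __name__=='__main__': meas(sys.argv[1])
E
python3 m.py w3
```

```text
t 8.45 tcp jig [-82.1  16.8  19.8] F [ 0.5 -0.4  0.4]
box pct1/99 [[-66.4, -18.7, 50.3], [-48.8, 53.7, 53.1]] rect [[-57.6, 17.3, 0.0]] (18.537155151367188, 77.2936019897461) -0.25946044921875
```

servo_tool([
  [-0.001, 0, 0],
  [-0.002, 0, 0],
  [-0.003, 0, 0],
  [-0.003, 0, 0],
  [-0.003, 0, 0],
], spin=[0, 0, 0, 0, 0], grip=[0.4, 0.4, 0.4, 0.4, 0.4])

```text
time_s: 8.92
tcp_pos: [0.4996, 0.2455, 0.0197]
ee_rot: [[-0.087, -0.996, 0.0], [-0.996, 0.087, 0.0], [-0.0, -0.0, -1.0]]
wrist_force: [0.2, -0.1, -0.3]
gripper_width: 0.598
gripper_force: 0.1
```

```bash
python3 m.py w4
```

```text
t 8.9167 tcp jig [-79.2  16.9  19.7] F [ 0.2 -0.1 -0.3]
box pct1/99 [[-63.6, -18.7, 50.3], [-46.1, 53.6, 53.1]] rect [[-54.8, 17.4, 0.0]] (18.79427146911621, 77.5098876953125) -0.18027496337890625
```

servo_tool([
  [-0.001, 0, 0],
  [-0.002, 0, 0],
  [-0.002, 0, 0],
  [-0.002, 0, 0],
  [-0.002, 0, 0],
], spin=[0, 0, 0, 0, 0], grip=[0.4, 0.4, 0.4, 0.4, 0.4])

```text
time_s: 9.38
tcp_pos: [0.4998, 0.2475, 0.0198]
ee_rot: [[-0.087, -0.996, 0.0], [-0.996, 0.087, 0.0], [-0.0, -0.0, -1.0]]
wrist_force: [0.3, 0.3, -0.1]
gripper_width: 0.6
gripper_force: 0.1
```

```bash
python3 m.py w5
```

```text
t 9.3833 tcp jig [-77.2  16.8  19.8] F [ 0.3  0.3 -0.1]
box pct1/99 [[-61.6, -18.9, 50.3], [-44.0, 53.5, 53.1]] rect [[-53.0, 17.5, 0.0]] (18.879085540771484, 77.2522964477539) -0.4749908447265625
```

servo_tool([
  [-0.0005, 0, 0],
  [-0.001, 0, 0],
  [-0.0015, 0, 0],
  [-0.0015, 0, 0],
  [-0.0015, 0, 0],
], spin=[0, 0, 0, 0, 0], grip=[0.4, 0.4, 0.4, 0.4, 0.4])

```text
time_s: 9.85
tcp_pos: [0.4999, 0.2488, 0.0198]
ee_rot: [[-0.087, -0.996, -0.0], [-0.996, 0.087, -0.0], [0.0, 0.0, -1.0]]
wrist_force: [0.2, -0.4, 0.8]
gripper_width: 0.599
gripper_force: 0.5
```

servo_tool([
  [-0.0005, 0, 0],
  [-0.001, 0, 0],
  [-0.001, 0, 0],
  [-0.001, 0, 0],
  [-0.001, 0, 0],
], spin=[0, 0, 0, 0, 0], grip=[0.4, 0.4, 0.4, 0.4, 0.4])

```text
time_s: 10.27
tcp_pos: [0.5, 0.2499, 0.0198]
ee_rot: [[-0.087, -0.996, -0.0], [-0.996, 0.087, 0.0], [-0.0, 0.0, -1.0]]
wrist_force: [-0.2, -1.1, 0.6]
gripper_width: 0.6
gripper_force: 0.5
```

```bash
python3 m.py w6
```

```text
t 10.2667 tcp jig [-74.9  16.9  19.8] F [-0.2 -1.1  0.6]
box pct1/99 [[-59.1, -18.8, 50.4], [-41.7, 53.9, 53.1]] rect [[-50.4, 17.3, 0.0]] (19.274751663208008, 77.01045227050781) 0.7360534667968892
```

servo_tool([
  [-0.0005, 0, 0],
  [-0.001, 0, 0],
  [-0.001, 0, 0],
  [-0.001, 0, 0],
  [-0.001, 0, 0],
], spin=[0, 0, 0, 0, 0], grip=[0.4, 0.4, 0.4, 0.4, 0.4])

```text
time_s: 10.73
tcp_pos: [0.5001, 0.2509, 0.0198]
ee_rot: [[-0.087, -0.996, 0.0], [-0.996, 0.087, 0.0], [-0.0, -0.0, -1.0]]
wrist_force: [-0.6, -0.5, 0.1]
gripper_width: 0.603
gripper_force: 0.5
```

servo_tool([
  [-0.0005, 0, 0],
  [-0.001, 0, 0],
  [-0.001, 0, 0],
  [-0.001, 0, 0],
  [-0.001, 0, 0],
], spin=[0, 0, 0, 0, 0], grip=[0.4, 0.4, 0.4, 0.4, 0.4])

```text
time_s: 11.15
tcp_pos: [0.5001, 0.2518, 0.0198]
ee_rot: [[-0.088, -0.996, -0.0], [-0.996, 0.088, -0.0], [0.0, 0.0, -1.0]]
wrist_force: [0.4, -2.4, 1.3]
gripper_width: 0.603
gripper_force: 0.9
```

```bash
python3 m.py w7; python3 - <<'E'
from h import *
c=dict(np.load('w7.npz'));j=(0.5233,0.323,np.radians(85));J=tojig(cloud(c),j)*1000
for v in range(255,300,5):print(v,[(u,np.round(J[v,u]).tolist()) for u in(230,255,320,385)])
E
```

```text
t 11.15 tcp jig [-73.   16.9  19.8] F [ 0.4 -2.4  1.3]
box pct1/99 [[-57.2, -18.6, 50.4], [-39.9, 53.6, 53.1]] rect [[-48.7, 17.5, 0.0]] (18.711835861206055, 77.12669372558594) -0.2497863769531108
255 [(230, [-86.0, -30.0, 14.0]), (255, [-86.0, -17.0, 12.0]), (320, [-86.0, 17.0, 13.0]), (385, [-85.0, 50.0, 12.0])]
260 [(230, [-82.0, -31.0, 12.0]), (255, [-83.0, -17.0, 13.0]), (320, [-83.0, 17.0, 12.0]), (385, [-83.0, 50.0, 13.0])]
265 [(230, [-80.0, -31.0, 13.0]), (255, [-80.0, -17.0, 12.0]), (320, [-80.0, 17.0, 12.0]), (385, [-80.0, 51.0, 12.0])]
270 [(230, [-76.0, -31.0, 11.0]), (255, [-84.0, -14.0, 30.0]), (320, [-77.0, 17.0, 12.0]), (385, [-77.0, 51.0, 12.0])]
275 [(230, [-74.0, -31.0, 12.0]), (255, [-84.0, -13.0, 35.0]), (320, [-74.0, 17.0, 11.0]), (385, [-83.0, 47.0, 33.0])]
280 [(230, [-71.0, -32.0, 12.0]), (255, [-83.0, -12.0, 39.0]), (320, [-71.0, 17.0, 11.0]), (385, [-83.0, 46.0, 39.0])]
285 [(230, [-69.0, -32.0, 13.0]), (255, [-83.0, -12.0, 44.0]), (320, [-69.0, 17.0, 13.0]), (385, [-83.0, 45.0, 46.0])]
290 [(230, [-65.0, -32.0, 12.0]), (255, [-83.0, -11.0, 51.0]), (320, [-66.0, 17.0, 12.0]), (385, [-83.0, 44.0, 50.0])]
295 [(230, [-62.0, -33.0, 11.0]), (255, [-83.0, -10.0, 54.0]), (320, [-63.0, 17.0, 13.0]), (385, [-82.0, 44.0, 54.0])]
```

servo_tool([
  [-0.0005, 0, 0],
  [-0.001, 0, 0],
  [-0.001, 0, 0],
  [-0.001, 0, 0],
  [-0.001, 0, 0],
], spin=[0, 0, 0, 0, 0], grip=[0.4, 0.4, 0.4, 0.4, 0.4])

```text
time_s: 11.62
tcp_pos: [0.4999, 0.2518, 0.0198]
ee_rot: [[-0.088, -0.996, -0.001], [-0.996, 0.088, -0.002], [0.002, 0.001, -1.0]]
wrist_force: [0.3, -4.8, 3.0]
gripper_width: 0.594
gripper_force: 2.6
```

servo_tool([
  [-0.0005, 0, 0],
  [-0.001, 0, 0],
  [-0.001, 0, 0],
  [-0.001, 0, 0],
  [-0.001, 0, 0],
], spin=[0, 0, 0, 0, 0], grip=[0.4, 0.4, 0.4, 0.4, 0.4])

```text
time_s: 12.03
tcp_pos: [0.4999, 0.2519, 0.0198]
ee_rot: [[-0.088, -0.996, -0.002], [-0.996, 0.088, -0.003], [0.003, 0.002, -1.0]]
wrist_force: [1.3, -8.1, 3.7]
gripper_width: 0.6
gripper_force: 3.9
```

```bash
python3 m.py w8
```

```text
t 12.0333 tcp jig [-72.9  17.1  19.8] F [ 1.3 -8.1  3.7]
box pct1/99 [[-57.1, -18.6, 50.4], [-39.6, 53.8, 53.2]] rect [[-48.3, 17.7, 0.0]] (18.337554931640625, 76.74758911132812) -0.086395263671875
```

The box is against the fence: the TCP stalled at 8 N. I'll back off, rise, turn 90° and move to the +y end with the jaws narrowed to straddle the boss.

servo_tool([
  [0.005, 0, 0],
  [0.012, 0, 0],
  [0.024, 0, 0],
  [0.024, 0, -0.02],
  [0.024, 0, -0.05],
], spin=[0, 0, 0, 0, 0], grip=[0.4, 0.4, 0.4, 0.4, 0.4])

```text
time_s: 12.5
tcp_pos: [0.496, 0.2276, 0.0674]
ee_rot: [[-0.089, -0.996, -0.006], [-0.996, 0.089, -0.004], [0.005, 0.006, -1.0]]
wrist_force: [1.2, 0.1, -0.2]
gripper_width: 0.598
gripper_force: 0.0
```

servo_tool([
  [0, 0, -0.03],
  [0, 0, -0.06],
  [-0.022, 0.025, -0.06],
  [-0.044, 0.05, -0.06],
  [-0.065, 0.075, -0.06],
], spin=[0, 0, 7, 14, 20], grip=[0.68, 0.68, 0.68, 0.68, 0.68])

```text
time_s: 12.92
tcp_pos: [0.4288, 0.3015, 0.1305]
ee_rot: [[-0.43, -0.903, 0.001], [-0.903, 0.43, 0.002], [-0.003, -0.0, -1.0]]
wrist_force: [0.5, 0.8, 0.0]
gripper_width: 0.345
gripper_force: 0.0
```

servo_tool([
  [0, 0, 0],
  [0, 0, 0],
  [0, 0, 0],
  [0, 0, 0],
  [0, 0, 0],
], spin=[7, 14, 21, 28, 35], grip=[0.68, 0.68, 0.68, 0.68, 0.68])

```text
time_s: 13.33
tcp_pos: [0.429, 0.3011, 0.1297]
ee_rot: [[-0.869, -0.495, 0.0], [-0.495, 0.869, 0.001], [-0.0, 0.001, -1.0]]
wrist_force: [-0.7, -0.4, -0.3]
gripper_width: 0.321
gripper_force: 0.0
```

servo_tool([
  [0, 0, 0],
  [0, 0, 0],
  [0, 0, 0],
  [0, 0, 0],
  [0, 0, 0],
], spin=[7, 14, 21, 28, 35], grip=[0.68, 0.68, 0.68, 0.68, 0.68])

```text
time_s: 13.75
tcp_pos: [0.4291, 0.3009, 0.1297]
ee_rot: [[-0.996, 0.093, -0.0], [0.093, 0.996, 0.001], [0.0, 0.001, -1.0]]
wrist_force: [0.5, 0.0, 0.0]
gripper_width: 0.322
gripper_force: 0.0
```

servo_tool([
  [0, 0, 0],
  [0, 0, 0],
  [0, 0, 0],
  [0, 0, 0],
  [0, 0, 0],
], spin=[0, 0, 0, 0, 0], grip=[0.68, 0.68, 0.68, 0.68, 0.68])

```text
time_s: 14.17
tcp_pos: [0.4292, 0.3012, 0.1298]
ee_rot: [[-0.996, 0.086, 0.0], [0.086, 0.996, 0.0], [-0.0, 0.0, -1.0]]
wrist_force: [-0.5, 0.5, -0.1]
gripper_width: 0.318
gripper_force: 0.0
```

```bash
python3 - <<'E'
from h import *
from m import meas
meas('w9');s=sense();R=s['ee_rot'];print('yaw',np.degrees(np.arctan2(R[1][0],R[0][0])),s['gripper_width'],np.round(s['joints']))
c=dict(np.load('w9.npz'));W,org,near,o=fit(c)
T=(W-c['p'])@c['Rt']*1000;m=(abs(T[...,0])<30)&(abs(T[...,1])<50)&(T[...,2]<40)&(T[...,2]>-35)&(W[...,2]>.07)
Q=T[m];print('tips',np.percentile(Q,[1,50,99.5],0).round(0).tolist())
import h
try: edges(W,(0.5233,0.323,np.radians(85)),org)
except Exception as e: print(e)
E
```

```text
t 14.1667 tcp jig [-29.9  91.8 129.8] F [-0.5  0.5 -0.1]
box pct1/99 [[-58.6, -25.7, 46.4], [-2.1, 61.6, 53.2]] rect [[-30.1, 17.7, 0.0]] (59.61992645263672, 88.56573486328125) -0.04177093505859375
yaw 175.03730539859822 0.3161881587111257 [  53.   17.  -20.   -0.  -53. -148.]
tips [[-6.0, -23.0, -35.0], [11.0, 13.0, -24.0], [12.0, 22.0, -10.0]]
fence face x=0 (deg,off) (np.float64(6.996541049040889), np.float64(5.262500325762584), np.float64(0.4122092585398782), 3)
fence back (np.float64(0.461606500730661), np.float64(13.236198541938744), np.float64(0.321950781528557), 3)
plate x=-100 (np.float64(-20.41743334267328), np.float64(-81.0553366728688), np.float64(0.9177532008341232), 8)
plate y=92 (np.float64(-0.1512276800410741), np.float64(91.62221152081983), np.float64(0.12064691205821541), 28)
polyfit() missing 2 required positional arguments: 'y' and 'deg'
```

servo_tool([
  [0, 0, 0.03],
  [0, 0, 0.06],
  [0, 0, 0.08],
  [0, 0, 0.1],
  [0, 0, 0.11],
], spin=[0, 0, 0, 0, 0], grip=[0.68, 0.68, 0.68, 0.68, 0.68])

```text
time_s: 14.63
tcp_pos: [0.4282, 0.3001, 0.0175]
ee_rot: [[-0.996, 0.087, -0.003], [0.087, 0.996, -0.003], [0.002, -0.003, -1.0]]
wrist_force: [-0.0, -0.6, 0.3]
gripper_width: 0.321
gripper_force: 0.0
```

servo_tool([
  [-0.003, 0, 0],
  [-0.007, 0, 0],
  [-0.011, 0, 0],
  [-0.015, 0, 0],
  [-0.018, 0, 0],
], spin=[0, 0, 0, 0, 0], grip=[0.68, 0.68, 0.68, 0.68, 0.68])

```text
time_s: 15.05
tcp_pos: [0.4484, 0.3003, 0.021]
ee_rot: [[-0.996, 0.087, 0.002], [0.087, 0.996, 0.002], [-0.002, 0.002, -1.0]]
wrist_force: [0.6, -0.4, 0.1]
gripper_width: 0.318
gripper_force: 0.0
```

servo_tool([
  [-0.002, 0, 0],
  [-0.005, 0, 0],
  [-0.008, 0, 0],
  [-0.01, 0, 0],
  [-0.012, 0, 0],
], spin=[0, 0, 0, 0, 0], grip=[0.68, 0.68, 0.68, 0.68, 0.68])

```text
time_s: 15.47
tcp_pos: [0.4592, 0.2986, 0.0199]
ee_rot: [[-0.996, 0.087, -0.0], [0.087, 0.996, -0.0], [0.0, -0.0, -1.0]]
wrist_force: [-1.4, -0.2, 1.1]
gripper_width: 0.323
gripper_force: 0.7
```

```bash
python3 m.py w10
```

```text
t 15.4667 tcp jig [-29.9  61.7  19.9] F [-1.4 -0.2  1.1]
box pct1/99 [[-52.2, 28.8, 50.4], [-8.3, 46.2, 53.1]] rect [[-30.1, 37.5, 0.0]] (47.083683013916016, 18.384096145629883) 89.00129699707031
```

servo_tool([
  [-0.0015, 0, 0],
  [-0.003, 0, 0],
  [-0.0045, 0, 0],
  [-0.006, 0, 0],
  [-0.006, 0, 0],
], spin=[0, 0, 0, 0, 0], grip=[0.68, 0.68, 0.68, 0.68, 0.68])

```text
time_s: 15.93
tcp_pos: [0.4654, 0.2981, 0.0197]
ee_rot: [[-0.996, 0.087, 0.0], [0.087, 0.996, 0.0], [-0.0, 0.0, -1.0]]
wrist_force: [0.3, 0.2, -0.4]
gripper_width: 0.319
gripper_force: 0.0
```

servo_tool([
  [-0.0005, 0, 0],
  [-0.001, 0, 0],
  [-0.001, 0, 0],
  [-0.001, 0, 0],
  [-0.001, 0, 0],
], spin=[0, 0, 0, 0, 0], grip=[0.68, 0.68, 0.68, 0.68, 0.68])

```text
time_s: 16.35
tcp_pos: [0.4662, 0.298, 0.0198]
ee_rot: [[-0.996, 0.087, 0.0], [0.087, 0.996, 0.0], [-0.0, 0.0, -1.0]]
wrist_force: [0.1, -0.5, -0.9]
gripper_width: 0.324
gripper_force: 0.1
```

servo_tool([
  [-0.0005, 0, 0],
  [-0.001, 0, 0],
  [-0.001, 0, 0],
  [-0.001, 0, 0],
  [-0.001, 0, 0],
], spin=[0, 0, 0, 0, 0], grip=[0.68, 0.68, 0.68, 0.68, 0.68])

```text
time_s: 16.77
tcp_pos: [0.4668, 0.2979, 0.0198]
ee_rot: [[-0.996, 0.087, -0.0], [0.087, 0.996, -0.0], [0.0, -0.0, -1.0]]
wrist_force: [-2.4, 0.5, 1.6]
gripper_width: 0.321
gripper_force: 1.4
```

```bash
python3 m.py w11
```

```text
t 16.7667 tcp jig [-29.9  54.1  19.8] F [-2.4  0.5  1.6]
box pct1/99 [[-52.2, 21.4, 50.3], [-8.2, 38.7, 53.0]] rect [[-30.2, 30.1, 0.0]] (46.809139251708984, 18.583221435546875) 89.25872802734375
```

Contact has begun at the expected y of 54. Two more steps to press it home.

servo_tool([
  [-0.0005, 0, 0],
  [-0.001, 0, 0],
  [-0.001, 0, 0],
  [-0.001, 0, 0],
  [-0.001, 0, 0],
], spin=[0, 0, 0, 0, 0], grip=[0.68, 0.68, 0.68, 0.68, 0.68])

```text
time_s: 17.23
tcp_pos: [0.4668, 0.2979, 0.0198]
ee_rot: [[-0.996, 0.087, -0.002], [0.087, 0.996, -0.0], [0.002, -0.001, -1.0]]
wrist_force: [-7.0, 2.4, 4.0]
gripper_width: 0.324
gripper_force: 3.6
```

servo_tool([
  [-0.0005, 0, 0],
  [-0.001, 0, 0],
  [-0.001, 0, 0],
  [-0.001, 0, 0],
  [-0.001, 0, 0],
], spin=[0, 0, 0, 0, 0], grip=[0.68, 0.68, 0.68, 0.68, 0.68])

```text
time_s: 17.65
tcp_pos: [0.4669, 0.2978, 0.0198]
ee_rot: [[-0.996, 0.088, -0.003], [0.088, 0.996, -0.001], [0.003, -0.001, -1.0]]
wrist_force: [-11.4, 4.3, 4.8]
gripper_width: 0.317
gripper_force: 5.5
```

servo_tool([
  [0.005, 0, 0],
  [0.015, 0, 0],
  [0.03, 0, 0],
  [0.045, 0, 0],
  [0.045, 0, -0.03],
], spin=[0, 0, 0, 0, 0], grip=[0.68, 0.68, 0.68, 0.68, 0.68])

```text
time_s: 18.07
tcp_pos: [0.4191, 0.2978, 0.0452]
ee_rot: [[-0.996, 0.088, -0.009], [0.088, 0.996, -0.01], [0.008, -0.01, -1.0]]
wrist_force: [-0.7, 0.4, -0.6]
gripper_width: 0.318
gripper_force: 0.0
```

servo_tool([
  [0, 0, -0.03],
  [0, 0, -0.06],
  [0, 0, -0.09],
  [0, 0, -0.12],
  [0, 0, -0.14],
], spin=[0, 0, 0, 0, 0], grip=[1, 1, 1, 1, 1])

```text
time_s: 18.48
tcp_pos: [0.425, 0.3023, 0.1931]
ee_rot: [[-0.996, 0.087, 0.004], [0.087, 0.996, 0.003], [-0.004, 0.004, -1.0]]
wrist_force: [1.5, -0.7, 0.1]
gripper_width: 0.042
gripper_force: 0.0
```

servo_tool([
  [0, 0, 0],
  [0, 0, 0],
  [0, 0, 0],
  [0, 0, 0],
  [0, 0, 0],
], spin=[-7, -14, -21, -28, -35], grip=[1, 1, 1, 1, 1])

```text
time_s: 18.9
tcp_pos: [0.4242, 0.3015, 0.1898]
ee_rot: [[-0.863, -0.505, 0.001], [-0.505, 0.863, 0.0], [-0.001, -0.0, -1.0]]
wrist_force: [-0.0, -0.0, 0.0]
gripper_width: 0.003
gripper_force: 0.0
```

```bash
python3 - <<'E'
from h import *
from m import meas
meas('w12')
for th in('jig','junction_box','handle_tip','clamp_foot'):
  for n in('wrist','top','scene'):
    if th=='jig' and n!='wrist':capture(n)
    print(th,n,[(np.round(d['point'],3).tolist(),round(d['conf'],2)) for d in tip_of(th,n)][:3])
c=dict(np.load('w12.npz'));W=cloud(c);j=(0.5234,0.3244,np.radians(85));J=tojig(W,j)*1000
m=(J[...,0]>60)&(J[...,0]<150)&(abs(J[...,1])<25)&(J[...,2]>60)&(J[...,2]<130)
Q=J[m];print(len(Q))
for a in range(60,150,10):
    q=Q[(Q[:,0]>a)&(Q[:,0]<a+10)]
    if len(q)>3:print(a,np.percentile(q,[2,50,98],0).round(0).tolist())
E
```

```text
t 18.9 tcp jig [-30.1  96.9 189.8] F [-0. -0.  0.]
box pct1/99 [[-61.0, 8.3, 45.8], [-14.3, 44.6, 53.4]] rect [[-44.9, 35.0, 0.0]] (30.66331672668457, 58.449764251708984) -55.25901222229004
jig wrist []
jig top []
jig scene [([0.522, 0.323, 0.0], 0.96)]
junction_box wrist [([0.35, 0.384, 0.0], 0.75), ([0.52, 0.292, 0.011], 0.61)]
junction_box top [([0.531, 0.655, -0.001], 0.92), ([0.521, 0.291, 0.012], 0.51), ([0.348, 0.379, 0.002], 0.5)]
junction_box scene [([0.537, 0.66, -0.0], 0.96), ([0.518, 0.293, 0.008], 0.8), ([0.348, 0.38, 0.002], 0.77)]
handle_tip wrist []
handle_tip top [([0.541, 0.46, 0.107], 0.54)]
handle_tip scene [([0.537, 0.46, 0.105], 0.56)]
clamp_foot wrist []
clamp_foot top []
clamp_foot scene []
0
```

View pics/w12.png

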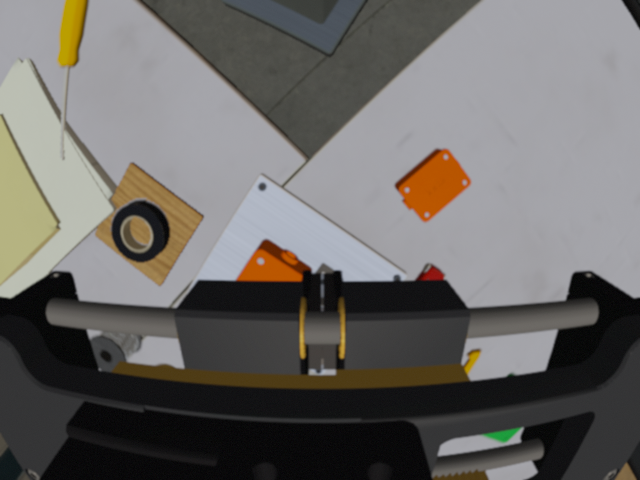

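The picture shows the box at (275,262), partly hidden by the gripper. Detections put it at jig (-32, 0), as seated. I'll verify it from the earlier viewing pose before clamping.

servo_tool([
  [0, 0, -0.015],
  [0, 0, -0.03],
  [0, 0, -0.045],
  [0, 0, -0.06],
  [0, 0, -0.07],
], spin=[-7, -14, -21, -28, -35], grip=[1, 1, 1, 1, 1])

```text
time_s: 20.07
tcp_pos: [0.4247, 0.302, 0.2614]
ee_rot: [[-0.417, -0.909, 0.002], [-0.909, 0.417, 0.001], [-0.002, -0.001, -1.0]]
wrist_force: [-0.2, -0.5, 0.6]
gripper_width: 0.008
gripper_force: 0.0
```

servo_tool([
  [0, 0, 0],
  [0, 0, 0],
  [0, 0, 0],
  [0, 0, 0],
  [0, 0, 0],
], spin=[-7, -14, -20, -20, -20], grip=[1, 1, 1, 1, 1])

```text
time_s: 20.48
tcp_pos: [0.4242, 0.3016, 0.2598]
ee_rot: [[-0.09, -0.996, -0.0], [-0.996, 0.09, -0.0], [0.0, 0.0, -1.0]]
wrist_force: [0.7, -0.9, -0.6]
gripper_width: 0.005
gripper_force: 0.0
```

servo_tool([
  [0.02, -0.025, 0],
  [0.04, -0.05, 0],
  [0.065, -0.075, 0],
  [0.065, -0.075, 0],
  [0.065, -0.075, 0],
], spin=[0, 0, 0, 0, 0], grip=[1, 1, 1, 1, 1])

```text
time_s: 20.9
tcp_pos: [0.494, 0.2291, 0.2594]
ee_rot: [[-0.093, -0.996, -0.001], [-0.996, 0.093, -0.0], [0.0, 0.001, -1.0]]
wrist_force: [-0.4, 0.2, 0.2]
gripper_width: 0.002
gripper_force: 0.0
```

```bash
sed -i "s/    print('stop face y=-44 R'.*//; s/    print('stop face y=-44 L'.*//" h.py; python3 - <<'E'
from h import *
from m import meas
meas('w13');c=dict(np.load('w13.npz'));W,org,near,o=fit(c)
print(np.degrees(np.arctan2(c['Rt'][1][0],c['Rt'][0][0])))
edges(W,(0.5234,0.3244,np.radians(85)),org)
J=tojig(W,(0.5234,0.3244,np.radians(85)))*1000
m=(abs(J[...,2]-48)<3)&~org&(J[...,1]<-38)&(J[...,1]>-66)&(J[...,0]>-70)&(J[...,0]<15);print('stop',np.percentile(J[m],[1,50,99],0).round(1).tolist())
E
```

```text
t 20.9 tcp jig [-96.1  21.  259.4] F [-0.4  0.2  0.2]
box pct1/99 [[-62.6, -42.3, 46.4], [-9.6, 42.5, 53.7]] rect [[-36.0, 0.2, 0.0]] (53.77511215209961, 86.97720336914062) 0.439483642578125
-95.32065452229955Traceback (most recent call last):
  File "<stdin>", line 5, in <module>
  File "h.py", line 32, in edges
    print('fence face x=0 (deg,off)',edge((abs(z-38)<2.5)&(x>-6)&(x<14)&~org,y,x,2,-36,52))
                                     ~~~~^^^^^^^^^^^^^^^^^^^^^^^^^^^^^^^^^^^^^^^^^^^^^^^^^
  File "h.py", line 29, in edge
    p=np.array(pts);f=np.polyfit(*p.T,1)
                      ~~~~~~~~~~^^^^^^^^
TypeError: polyfit() missing 2 required positional arguments: 'y' and 'deg'
```

servo_tool([
  [0.02, 0, 0],
  [0.04, 0, 0],
  [0.045, 0, 0],
  [0.045, 0, 0],
  [0.045, 0, 0],
], spin=[0, 0, 0, 0, 0], grip=[1, 1, 1, 1, 1])

```text
time_s: 21.37
tcp_pos: [0.4892, 0.1863, 0.2601]
ee_rot: [[-0.087, -0.996, 0.001], [-0.996, 0.087, 0.001], [-0.001, -0.001, -1.0]]
wrist_force: [0.6, 0.7, -0.3]
gripper_width: 0.008
gripper_force: 0.0
```

```bash
python3 - <<'E'
from h import *
from m import meas
meas('w14')
for n in('w1','w14'):
    c=dict(np.load(n+'.npz'));W,org,near,o=fit(c);print(n)
    try: edges(W,(0.5234,0.3244,np.radians(85)),org)
    except Exception as e: print(e)
    J=tojig(W,(0.5234,0.3244,np.radians(85)))*1000
    m=(abs(J[...,2]-48)<3)&~org&(J[...,1]<-38)&(J[...,1]>-66)&(J[...,0]>-64)&(J[...,0]<-45);print('stop',np.percentile(J[m],[1,50,99],0).round(1).tolist())
E
```

```text
t 21.3667 tcp jig [-139.1   22.1  260.1] F [ 0.6  0.7 -0.3]
box pct1/99 [[-63.2, -41.6, 40.1], [-51.1, 34.9, 53.5]] rect [[-57.0, -3.4, 0.0]] (12.497910499572754, 77.238525390625) 0.22287750244140625
w1
fence face x=0 (deg,off) (np.float64(-0.01589165872135655), np.float64(-1.2157701411631416), np.float64(0.16397928354954783), 22)
fence back (np.float64(-3.1921795282294303), np.float64(14.90161971197949), np.float64(0.662873130970825), 22)
plate x=-100 (np.float64(-0.09232404725720422), np.float64(-100.72734032821295), np.float64(0.08246866573790407), 22)
plate y=92 (np.float64(-0.1087437540179873), np.float64(90.97427465136248), np.float64(0.6236843245618304), 28)
box z 51.68746533993297
box x edges [[0.46, -79.48, 0.23, 17.0], [-0.27, -20.45, 0.29, 17.0]] y edges [[0.76, -22.82, 0.63, 11.0], [-0.81, 57.62, 0.56, 11.0]]
box centre jig [-50.   17.4] raw med -51.05404960473636 17.325700665628727
stop [[-63.8, -57.9, 46.0], [-54.9, -50.9, 48.2], [-45.6, -44.2, 50.7]]
w14
polyfit() missing 2 required positional arguments: 'y' and 'deg'
stop [[-63.8, -57.5, 45.8], [-58.0, -50.0, 48.2], [-51.0, -42.5, 50.7]]
```

servo_tool([
  [-0.02, -0.004, 0],
  [-0.04, -0.008, 0],
  [-0.06, -0.012, 0],
  [-0.065, -0.016, 0],
  [-0.065, -0.016, 0],
], spin=[0, 0, 0, 0, 0], grip=[1, 1, 1, 1, 1])

```text
time_s: 21.83
tcp_pos: [0.5113, 0.2509, 0.259]
ee_rot: [[-0.085, -0.996, -0.001], [-0.996, 0.085, -0.001], [0.001, 0.0, -1.0]]
wrist_force: [0.3, 0.3, -0.1]
gripper_width: 0.006
gripper_force: 0.0
```

```bash
python3 - <<'E'
from h import *
from m import meas
meas('w15')
for n in('w15',):
    c=dict(np.load(n+'.npz'));W,org,near,o=fit(c)
    J=tojig(W,(0.5234,0.3244,np.radians(85)))*1000
    m=(abs(J[...,2]-48)<3)&~org&(J[...,1]<-38)&(J[...,1]>-66)&(J[...,0]>-64)&(J[...,0]<-45);print('stop',np.percentile(J[m],[1,50,99],0).round(1).tolist())
    m=(abs(J[...,2]-38)<2.5)&~org&(J[...,0]<20)&(J[...,0]>-5)&(abs(J[...,1])<50);print('fence',np.percentile(J[m],[1,50,99],0).round(1).tolist())
    try: edges(W,(0.5234,0.3244,np.radians(85)),org)
    except Exception as e: print(e)
E
```

```text
t 21.8333 tcp jig [-72.9   5.6 259. ] F [ 0.3  0.3 -0.1]
box pct1/99 [[-63.0, -42.5, 49.2], [-2.8, 42.4, 53.7]] rect [[-32.8, -0.1, 0.0]] (61.003204345703125, 87.50777435302734) 0.0593109130859375
stop [[-63.9, -57.3, 46.5], [-55.2, -49.9, 48.3], [-45.4, -41.6, 50.9]]
fence [[-0.6, -41.1, 36.0], [6.9, 4.8, 38.1], [13.4, 49.1, 40.1]]
fence face x=0 (deg,off) (np.float64(-1.306085167917642), np.float64(3.8669835709063385), np.float64(0.7013454852377601), 19)
fence back (np.float64(-3.1767522919745), np.float64(14.871268137820923), np.float64(0.24192945207671204), 19)
plate x=-100 (np.float64(0.5631868328433903), np.float64(-100.80916358507733), np.float64(0.21806998683294465), 22)
plate y=92 (np.float64(-0.20434948032015052), np.float64(91.1185152555119), np.float64(0.6199019155858853), 23)
box z 51.70732839238863
box x edges [[-0.15, -63.72, 0.14, 17.0], [-0.09, -5.32, 0.31, 17.0]] y edges [[-0.34, -41.61, 0.69, 11.0], [-1.03, 40.43, 0.65, 11.0]]
box centre jig [-34.5  -0.6] raw med -35.296465927150976 0.028450914126582377
```

The box reads about (-32.4, 0), square, but may have a gap of up to 1 mm at the fence. One gentle push at mid-length will seat it fully.

servo_tool([
  [0.022, -0.006, 0.03],
  [0.022, -0.006, 0.06],
  [0.022, -0.006, 0.09],
  [0.022, -0.006, 0.12],
  [0.022, -0.006, 0.15],
], spin=[0, 0, 0, 0, 0], grip=[1, 1, 1, 1, 1])

```text
time_s: 22.3
tcp_pos: [0.5147, 0.2256, 0.1091]
ee_rot: [[-0.088, -0.996, 0.001], [-0.996, 0.088, 0.001], [-0.001, -0.001, -1.0]]
wrist_force: [-0.3, 0.2, 0.4]
gripper_width: 0.007
gripper_force: 0.0
```

servo_tool([
  [0, 0, 0.025],
  [0, 0, 0.05],
  [0, 0, 0.075],
  [0, 0, 0.088],
  [0, 0, 0.088],
], spin=[0, 0, 0, 0, 0], grip=[1, 1, 1, 1, 1])

```text
time_s: 22.72
tcp_pos: [0.5127, 0.2243, 0.0188]
ee_rot: [[-0.089, -0.996, -0.006], [-0.996, 0.089, -0.004], [0.005, 0.005, -1.0]]
wrist_force: [-0.2, -0.3, 0.5]
gripper_width: 0.005
gripper_force: 0.0
```

servo_tool([
  [-0.005, 0, 0],
  [-0.01, 0, 0],
  [-0.015, 0, 0],
  [-0.018, 0, 0],
  [-0.02, 0, 0],
], spin=[0, 0, 0, 0, 0], grip=[1, 1, 1, 1, 1])

```text
time_s: 23.13
tcp_pos: [0.5173, 0.2475, 0.0229]
ee_rot: [[-0.087, -0.996, 0.002], [-0.996, 0.087, 0.002], [-0.002, -0.002, -1.0]]
wrist_force: [0.1, -0.6, -0.6]
gripper_width: 0.008
gripper_force: 0.0
```

servo_tool([
  [-0.0005, 0, 0],
  [-0.001, 0, 0],
  [-0.0015, 0, 0],
  [-0.002, 0, 0],
  [-0.002, 0, 0],
], spin=[0, 0, 0, 0, 0], grip=[1, 1, 1, 1, 1])

```text
time_s: 23.55
tcp_pos: [0.5169, 0.2483, 0.0218]
ee_rot: [[-0.087, -0.996, -0.0], [-0.996, 0.087, -0.0], [0.0, 0.0, -1.0]]
wrist_force: [-0.1, -1.0, -0.5]
gripper_width: 0.003
gripper_force: 0.0
```

```bash
python3 m.py w16
```

```text
t 23.55 tcp jig [-74.9  -0.1  21.8] F [-0.1 -1.  -0.5]
box pct1/99 [[-44.4, -5.5, 50.5], [-40.1, 6.3, 52.8]] rect [[-42.3, 0.4, 0.0]] (4.434913635253906, 11.829155921936035) -0.47039794921875
```

servo_tool([
  [-0.0005, 0, 0],
  [-0.001, 0, 0],
  [-0.0015, 0, 0],
  [-0.0015, 0, 0],
  [-0.0015, 0, 0],
], spin=[0, 0, 0, 0, 0], grip=[1, 1, 1, 1, 1])

```text
time_s: 24.02
tcp_pos: [0.5171, 0.2499, 0.0218]
ee_rot: [[-0.087, -0.996, -0.0], [-0.996, 0.087, -0.0], [0.0, 0.0, -1.0]]
wrist_force: [0.7, -0.1, 0.6]
gripper_width: 0.007
gripper_force: 0.0
```

servo_tool([
  [-0.0005, 0, 0],
  [-0.001, 0, 0],
  [-0.001, 0, 0],
  [-0.001, 0, 0],
  [-0.001, 0, 0],
], spin=[0, 0, 0, 0, 0], grip=[1, 1, 1, 1, 1])

```text
time_s: 24.43
tcp_pos: [0.5169, 0.2503, 0.0218]
ee_rot: [[-0.088, -0.996, -0.001], [-0.996, 0.088, -0.001], [0.001, 0.001, -1.0]]
wrist_force: [1.1, -3.3, 1.4]
gripper_width: 0.006
gripper_force: 1.5
```

servo_tool([
  [-0.0005, 0, 0],
  [-0.001, 0, 0],
  [-0.001, 0, 0],
  [-0.001, 0, 0],
  [-0.001, 0, 0],
], spin=[0, 0, 0, 0, 0], grip=[1, 1, 1, 1, 1])

```text
time_s: 24.85
tcp_pos: [0.5168, 0.2503, 0.0218]
ee_rot: [[-0.088, -0.996, -0.002], [-0.996, 0.088, -0.002], [0.003, 0.001, -1.0]]
wrist_force: [1.7, -6.6, 1.6]
gripper_width: 0.007
gripper_force: 3.1
```

Firm against the fence again, with the same stall position (-72.9). Next I'll go over the clamp to behind the handle.

servo_tool([
  [0.005, 0, 0],
  [0.015, 0, 0],
  [0.015, 0, -0.04],
  [0.015, 0, -0.08],
  [0.015, 0, -0.12],
], spin=[0, 0, 0, 0, 0], grip=[1, 1, 1, 1, 1])

```text
time_s: 25.27
tcp_pos: [0.5156, 0.2365, 0.1427]
ee_rot: [[-0.087, -0.996, -0.001], [-0.996, 0.087, -0.0], [0.0, 0.001, -1.0]]
wrist_force: [0.9, 1.0, 0.1]
gripper_width: 0.004
gripper_force: 0.0
```

servo_tool([
  [0, 0, -0.04],
  [-0.03, 0, -0.05],
  [-0.065, 0, -0.05],
  [-0.1, 0, -0.05],
  [-0.135, 0, -0.05],
], spin=[0, 0, 0, 0, 0], grip=[1, 1, 1, 1, 1])

```text
time_s: 25.68
tcp_pos: [0.5278, 0.3728, 0.1927]
ee_rot: [[-0.088, -0.996, 0.001], [-0.996, 0.088, 0.003], [-0.003, -0.001, -1.0]]
wrist_force: [-0.0, -0.0, -0.1]
gripper_width: 0.006
gripper_force: 0.0
```

servo_tool([
  [-0.035, 0, 0],
  [-0.07, 0, 0],
  [-0.1, 0, 0],
  [-0.118, 0, 0],
  [-0.118, 0, 0],
], spin=[0, 0, 0, 0, 0], grip=[1, 1, 1, 1, 1])

```text
time_s: 26.1
tcp_pos: [0.5375, 0.4927, 0.1899]
ee_rot: [[-0.084, -0.996, -0.0], [-0.996, 0.084, 0.001], [-0.001, 0.0, -1.0]]
wrist_force: [-0.5, -1.5, -0.1]
gripper_width: 0.01
gripper_force: 0.0
```

```bash
python3 - <<'E'
from h import *
s=sense();j=(0.5233,0.323,np.radians(85));print(tojig(np.array([s['tcp_pos']]),j)*1000,s['time_s'])
c=wrist('w17');J=tojig(cloud(c),j)*1000
m=(J[...,0]>60)&(J[...,0]<160)&(abs(J[...,1])<25)&(J[...,2]>50)&(J[...,2]<135)
Q=J[m];print(len(Q))
for a in range(60,160,10):
    q=Q[(Q[:,0]>a)&(Q[:,0]<a+10)]
    if len(q)>3:print(a,np.percentile(q,[2,50,98],0).round(0).tolist())
for n in('scene','top','wrist'):
    if n!='wrist':capture(n)
    for d in tip_of('handle_tip',n)[:2]:print(n,(tojig(np.array([d['point']]),j)*1000).round(0),d['conf'])
E
```

```text
[[170.28711064   0.61875342 189.92179185]] 26.1
2588
60 [[60.0, -8.0, 50.0], [66.0, -0.0, 67.0], [70.0, 7.0, 71.0]]
70 [[71.0, -9.0, 50.0], [76.0, -1.0, 73.0], [80.0, 8.0, 78.0]]
80 [[80.0, -12.0, 51.0], [86.0, -0.0, 81.0], [90.0, 11.0, 88.0]]
90 [[90.0, -13.0, 51.0], [95.0, 0.0, 87.0], [100.0, 13.0, 94.0]]
100 [[100.0, -9.0, 86.0], [105.0, -1.0, 96.0], [110.0, 8.0, 101.0]]
110 [[110.0, -9.0, 93.0], [115.0, 0.0, 103.0], [120.0, 9.0, 109.0]]
120 [[120.0, -10.0, 101.0], [125.0, 0.0, 109.0], [130.0, 9.0, 113.0]]
130 [[130.0, -9.0, 103.0], [133.0, -1.0, 108.0], [137.0, 8.0, 112.0]]
scene [[218.   1.   5.]] 0.53
top [[138.  -3. 109.]] 0.47
wrist [[136.  -7. 106.]] 0.77
```

The handle is where expected: its end is at x≈137, y≈0, z≈106. I'll descend behind it and push towards -x while rising gently.

servo_tool([
  [0, 0, 0.03],
  [0, 0, 0.06],
  [0, 0, 0.085],
  [0, 0, 0.105],
  [0, 0, 0.105],
], spin=[0, 0, 0, 0, 0], grip=[1, 1, 1, 1, 1])

```text
time_s: 26.82
tcp_pos: [0.5359, 0.4856, 0.0816]
ee_rot: [[-0.089, -0.996, -0.007], [-0.996, 0.089, -0.007], [0.007, 0.006, -1.0]]
wrist_force: [0.3, -1.6, -0.6]
gripper_width: 0.005
gripper_force: 0.0
```

servo_tool([
  [0.005, 0, 0],
  [0.01, 0, 0],
  [0.015, 0, 0],
  [0.02, 0, 0],
  [0.025, 0, 0],
], spin=[0, 0, 0, 0, 0], grip=[1, 1, 1, 1, 1])

```text
time_s: 27.23
tcp_pos: [0.5378, 0.4685, 0.0908]
ee_rot: [[-0.087, -0.996, 0.008], [-0.996, 0.087, 0.012], [-0.013, -0.007, -1.0]]
wrist_force: [-3.4, 12.4, 7.3]
gripper_width: 0.007
gripper_force: 6.3
```

servo_tool([
  [0.003, 0, -0.001],
  [0.006, 0, -0.002],
  [0.009, 0, -0.003],
  [0.012, 0, -0.004],
  [0.015, 0, -0.005],
], spin=[0, 0, 0, 0, 0], grip=[1, 1, 1, 1, 1])

```text
time_s: 27.65
tcp_pos: [0.5382, 0.4603, 0.1006]
ee_rot: [[-0.083, -0.996, 0.017], [-0.996, 0.084, 0.025], [-0.026, -0.014, -1.0]]
wrist_force: [-5.1, 19.2, 13.1]
gripper_width: 0.001
gripper_force: 9.6
```

servo_tool([
  [0.003, 0, -0.001],
  [0.006, 0, -0.002],
  [0.009, 0, -0.003],
  [0.012, 0, -0.004],
  [0.015, 0, -0.005],
], spin=[0, 0, 0, 0, 0], grip=[1, 1, 1, 1, 1])

```text
time_s: 28.07
tcp_pos: [0.5331, 0.4331, 0.0969]
ee_rot: [[-0.088, -0.996, -0.0], [-0.996, 0.088, -0.001], [0.001, 0.0, -1.0]]
wrist_force: [0.1, 0.3, 0.3]
gripper_width: 0.006
gripper_force: 0.3
```

Force rose to 19 N and then dropped, so I'll check where the handle is.

```bash
cat > hd.py <<'E'
from h import *
import sys
def hd(nm):
    s=sense();j=(0.5233,0.323,np.radians(85));print((tojig(np.array([s['tcp_pos']]),j)*1000).round(1),s['time_s'],np.round(s['wrist_force'],1))
    for n in('scene','top','wrist'):
        c=wrist(nm) if n=='wrist' else capture(n)
        for t in('handle_tip','clamp_foot','junction_box'):
            for d in tip_of(t,n)[:2]:
                q=(tojig(np.array([d['point']]),j)*1000).round(0)[0]
                if abs(q[:2]).max()<180:print(n,t,q,round(d['conf'],2))
        if n=='wrist':W=cloud(c)
        else:
            v,u=np.mgrid[0:480,0:640];d=c['depth'];P=np.stack([(u-c['cx'])/c['fx']*d,(v-c['cy'])/c['fy']*d,d],-1);W=(P-c['t'])@c['R']
        J=tojig(W,j)*1000;px=c['pixels'].max(-1)
        m=(J[...,0]>20)&(J[...,0]<160)&(abs(J[...,1])<14)&(J[...,2]>60)&(J[...,2]<170)
        Q=J[m]
        for a in range(20,160,20):
            q=Q[(Q[:,0]>a)&(Q[:,0]<a+20)]
            if len(q)>3:print(n,a,len(q),np.percentile(q,[2,50,98],0).round(0).tolist())
if __name__=='__main__':hd(sys.argv[1])
E
python3 hd.py w18
```

```text
[[ 1.105e+02 -1.000e-01  9.690e+01]] 28.0667 [0.1 0.3 0.3]
scene 40 5 [[48.0, -11.0, 61.0], [58.0, -8.0, 67.0], [60.0, -6.0, 70.0]]
scene 100 35 [[103.0, -9.0, 104.0], [119.0, 2.0, 130.0], [120.0, 8.0, 161.0]]
scene 120 90 [[120.0, -11.0, 108.0], [122.0, 2.0, 135.0], [126.0, 12.0, 154.0]]
top handle_tip [ 97.  -7. 146.] 0.64
top junction_box [-33.  -4.   9.] 0.92
top 20 26 [[20.0, -6.0, 65.0], [30.0, 0.0, 71.0], [40.0, 7.0, 77.0]]
top 40 42 [[42.0, -9.0, 61.0], [51.0, 2.0, 70.0], [59.0, 12.0, 88.0]]
top 60 57 [[60.0, -7.0, 63.0], [71.0, 3.0, 110.0], [79.0, 10.0, 139.0]]
top 80 8 [[80.0, -10.0, 117.0], [81.0, -2.0, 136.0], [97.0, 9.0, 138.0]]
wrist handle_tip [ 94.  -1. 142.] 0.66
wrist clamp_foot [-31.   2.  58.] 0.48
wrist 20 872 [[20.0, -6.0, 71.0], [30.0, -0.0, 73.0], [40.0, 6.0, 75.0]]
wrist 40 1113 [[41.0, -10.0, 61.0], [49.0, -0.0, 72.0], [60.0, 9.0, 88.0]]
wrist 60 2721 [[61.0, -9.0, 90.0], [73.0, -0.0, 116.0], [80.0, 8.0, 137.0]]
wrist 80 2360 [[80.0, -10.0, 129.0], [86.0, -0.0, 142.0], [100.0, 9.0, 146.0]]
wrist 100 1064 [[100.0, -5.0, 130.0], [111.0, 1.0, 155.0], [119.0, 6.0, 165.0]]
wrist 120 24 [[120.0, -5.0, 154.0], [120.0, 0.0, 155.0], [121.0, 5.0, 158.0]]
```

The handle has swung to tip (95,142), the foot is just above the lid, and the box is in place. I'll continue higher up the grip.

servo_tool([
  [0, 0, -0.005],
  [0.003, 0, -0.01],
  [0.006, 0, -0.015],
  [0.009, 0, -0.018],
  [0.012, 0, -0.02],
], spin=[0, 0, 0, 0, 0], grip=[1, 1, 1, 1, 1])

```text
time_s: 29.08
tcp_pos: [0.5325, 0.4223, 0.1179]
ee_rot: [[-0.087, -0.996, 0.001], [-0.996, 0.087, 0.002], [-0.002, -0.001, -1.0]]
wrist_force: [0.3, 0.5, -0.5]
gripper_width: 0.008
gripper_force: 0.6
```

servo_tool([
  [0.0025, 0, 0],
  [0.005, 0, 0],
  [0.0075, 0, 0],
  [0.01, 0, 0],
  [0.012, 0, 0],
], spin=[0, 0, 0, 0, 0], grip=[1, 1, 1, 1, 1])

```text
time_s: 29.5
tcp_pos: [0.5321, 0.4117, 0.1181]
ee_rot: [[-0.087, -0.996, 0.003], [-0.996, 0.087, 0.003], [-0.004, -0.003, -1.0]]
wrist_force: [1.2, 5.1, 3.0]
gripper_width: 0.001
gripper_force: 2.6
```

```bash
python3 hd.py w19 | grep -v '0 [0-9]'
```

```text
[[ 89.1  -1.1 118.1]] 29.5 [1.2 5.1 3. ]
top handle_tip [ 70.  -1. 154.] 0.45
top junction_box [-33.   0.  10.] 0.57
wrist handle_tip [ 72.  -5. 154.] 0.71
wrist clamp_foot [-33.  -1.  51.] 0.76
```

servo_tool([
  [0.0025, 0, 0],
  [0.005, 0, 0],
  [0.0075, 0, 0],
  [0.01, 0, 0],
  [0.012, 0, 0],
], spin=[0, 0, 0, 0, 0], grip=[1, 1, 1, 1, 1])

```text
time_s: 30.52
tcp_pos: [0.5285, 0.396, 0.115]
ee_rot: [[-0.088, -0.996, -0.005], [-0.996, 0.088, -0.004], [0.005, 0.004, -1.0]]
wrist_force: [-0.2, 0.6, -0.3]
gripper_width: 0.009
gripper_force: 0.0
```

servo_tool([
  [0.0015, 0, 0],
  [0.003, 0, 0],
  [0.0045, 0, 0],
  [0.006, 0, 0],
  [0.006, 0, 0],
], spin=[0, 0, 0, 0, 0], grip=[1, 1, 1, 1, 1])

```text
time_s: 30.93
tcp_pos: [0.5295, 0.3921, 0.1168]
ee_rot: [[-0.088, -0.996, -0.0], [-0.996, 0.088, -0.0], [0.0, 0.0, -1.0]]
wrist_force: [0.3, -0.1, -1.0]
gripper_width: 0.004
gripper_force: 0.0
```

```bash
python3 hd.py w20 | grep -v '0 [0-9]'
```

```text
[[ 6.940e+01 -1.000e-01  1.168e+02]] 30.9333 [ 0.3 -0.1 -1. ]
scene junction_box [-30.   4.   8.] 0.85
top handle_tip [ 49.  -4. 157.] 0.41
top clamp_foot [-177.  -28.   10.] 0.63
top junction_box [-32.  -2.   8.] 0.84
wrist handle_tip [ 47.  -5. 158.] 0.58
wrist clamp_foot [-31.   3.  51.] 0.43
wrist junction_box [ 45. 178.  -4.] 0.93
```

The handle snapped to its locked position, with the tip at (47,158) against the expected (45,156). I'll retreat backwards and up, then check once more and hand in.

servo_tool([
  [-0.01, 0, 0],
  [-0.03, 0, 0],
  [-0.05, 0, 0],
  [-0.05, 0, -0.03],
  [-0.05, 0, -0.06],
], spin=[0, 0, 0, 0, 0], grip=[1, 1, 1, 1, 1])

```text
time_s: 31.95
tcp_pos: [0.5329, 0.4429, 0.1744]
ee_rot: [[-0.086, -0.996, -0.004], [-0.996, 0.086, -0.005], [0.005, 0.003, -1.0]]
wrist_force: [1.1, 0.2, 0.2]
gripper_width: 0.007
gripper_force: 0.0
```

servo_tool([
  [0, 0, -0.03],
  [0, 0, -0.06],
  [0, 0, -0.06],
  [0, 0, -0.06],
  [0, 0, -0.06],
], spin=[0, 0, 0, 0, 0], grip=[1, 1, 1, 1, 1])

```text
time_s: 32.37
tcp_pos: [0.5335, 0.4425, 0.2362]
ee_rot: [[-0.087, -0.996, -0.001], [-0.996, 0.087, -0.0], [0.0, 0.001, -1.0]]
wrist_force: [-0.4, 0.1, -1.1]
gripper_width: 0.007
gripper_force: 0.0
```

```bash
python3 hd.py w21; python3 - <<'E'
from h import *
c=capture('scene')
for t in('hex_keys','spanner_13'):print(t,[(np.round(d['point'],3).tolist(),round(d['conf'],2)) for d in tip_of(t,'scene')][:1])
E
```

```text
[[1.199e+02 2.000e-01 2.362e+02]] 32.3667 [-0.4  0.1 -1.1]
scene handle_tip [ 45.   1. 154.] 0.49
scene junction_box [-29.   2.  10.] 0.91
scene 40 161 [[42.0, -10.0, 64.0], [56.0, -1.0, 129.0], [60.0, 9.0, 157.0]]
scene 60 70 [[60.0, -11.0, 60.0], [62.0, -1.0, 72.0], [72.0, 11.0, 151.0]]
top handle_tip [ 47.  -2. 156.] 0.43
top clamp_foot [-0. -4. -1.] 0.69
top clamp_foot [ -1. -86.   1.] 0.56
top junction_box [-31.  -4.  12.] 0.67
top 20 32 [[21.0, -6.0, 65.0], [32.0, 1.0, 70.0], [40.0, 5.0, 155.0]]
top 40 71 [[40.0, -8.0, 61.0], [46.0, 5.0, 131.0], [57.0, 10.0, 160.0]]
top 60 13 [[63.0, -3.0, 61.0], [66.0, 6.0, 62.0], [75.0, 12.0, 66.0]]
wrist handle_tip [ 49.  -5. 158.] 0.96
wrist clamp_foot [-32.   0.  52.] 0.46
wrist junction_box [-32.   0.  10.] 0.77
wrist junction_box [ 43. 179.  -3.] 0.6
wrist 20 282 [[20.0, -5.0, 69.0], [29.0, 0.0, 71.0], [40.0, 6.0, 155.0]]
wrist 40 619 [[41.0, -9.0, 148.0], [48.0, -0.0, 156.0], [57.0, 9.0, 158.0]]
wrist 60 249 [[61.0, -12.0, 61.0], [66.0, 0.0, 65.0], [78.0, 11.0, 69.0]]
wrist 80 5 [[80.0, -8.0, 61.0], [80.0, 7.0, 61.0], [81.0, 8.0, 61.0]]
hex_keys [([0.468, 0.436, -0.0], 0.57)]
spanner_13 [([0.607, 0.314, -0.002], 0.62)]
```

```bash
python3 -c "
from station import *
print(finish_job())"
```

```text
the job is handed in; nothing more can be done
None
```

I handed the job in at about 32 s of the 67 s allowed, with the box against fence and end stop and the clamp locked on its lid; `finish_job` returned no verdict, and the foot's force on the box I could not measure.

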